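# Clear the router panel and hang up the scraper

## Robot

A 7-joint arm with a two-finger parallel gripper is mounted at the origin on the work surface. World frame = base frame: x ahead of the robot, y to its left, z up, the work surface at z = 0. Lengths are in m, angles in rad, forces in N, time in s.
With the tool pointing down it reaches from about 0.425 to 0.95 m from the base axis. Payload 16.7 kg.
Tool frame: the origin (TCP) lies on the centre line of the jaws, within the pads' length; the fingertips stand 14 mm ahead of it and the grasp point (between the pads) lies 5 mm behind it; z points along the fingers, y is the line along which they close (so a half turn about z gives the same grasp; the last joint's range is limited). The gripper opens to 94 mm and grips with 3 to 60 N. Pads are 16 mm wide; open, the fingers measure 119 mm over their backs; the gripper's body (75 mm by 177 mm) begins 78 mm behind the grasp point.
Start: joints at [-1.405, 0.426, 0.074, 1.606, -0.034, 1.111, -0.067], TCP at [0.21, 0.642, 0.219] pointing down, gripper open.
Joint ranges: [-2.85, 2.85], [-0.5, 2.14], [-1.23, 1.37], [0.21, 2.46], [-1.02, 4.16], [0.16, 2.05], [-2.73, 2.73]. Speed limits (rad/s): [1.89, 1.89, 2.39, 2.39, 3.01, 3.01, 3.01].

## Interface

Orientations are given as a unit quaternion [w, x, y, z].
In Python, from workcell import env gives the robot as it stands. The module is installed in compiled form; this text tells all that it offers.
- The arm moves only by the shell command python3 -m crank 'ROWS'. ROWS is JSON, a list of rows, each a list of 7 numbers: the shift along the tool's x, y, z in cm, then the turn, a rotation vector about the tool's x, y, z in rad, then the finger opening in cm, from 0 to 9.4. In form: [[x, y, z, rx, ry, rz, gripper], ...]. A call has 1 to 10 rows; each row is the pose to reach, as a shift and turn from the pose commanded when the call began, along the tool's axes at that moment; what a row does not reach only later rows make up. A row lasts 1/10 s, in which the tool goes at most 50 mm and 8.59 degrees, less where a joint would pass 70% of its speed; a pose out of reach is approached as far as the arm can. A call with a gripper value outside its range is refused whole. The fingers move at their own pace and stop on an object; the grip force is fixed at half the most. Time passes only in rows, so rows that repeat a pose let the fingers close. It gives the time, the measured TCP pose, the force, the opening and the grip force at its end, in the units of the state.
- env.observe(): the state, without advancing time (a new reading comes with each control period).
- env.grab_frame(name): name is "scene" or "top" or "wrist"; returns a dict with "pixels" (400x640x3 uint8, blue, green, red), "K" (3x3 intrinsics, pixels), "R" (3x3) and "t" (3): a world point X has camera coordinates R X + t; the wrist camera has in their place "T_tool_cam" (4x4, takes a point from camera to tool coordinates, whose origin is the TCP and whose axes are the flange's). Camera axes: x right, y down, z forward; pixel columns grow to the right and rows downward; lengths in m; the calibration is good to about 2 mm. A picture is of the moment at which its call begins: read the wrist's pose just before it. There is no depth.
- env.finish_job(): hands the job in; it is judged then, once.
The state is a dict: "clock": time; "joint_pos": joint angles; "qd": joint speeds; "effort": joint torques, N m; "tcp_pos": TCP position; "tcp_rot": TCP orientation; "contact_force": force on the tool from outside, world axes, zero at the start; "moment": the same for the moment, N m; "finger_gap": finger opening in m; "gripper_force": force on a finger pad.
Only numpy, scipy, OpenCV 4.12 (cv2) and the standard library are available. Lean on these libraries where they do the work, as an engineer would, in place of code of your own. Each camera call takes 0.05 s, during which the arm holds its last target. There are 200 camera calls.

## Task

Slide the cover of the chip trough all the way open, away from the robot, then sweep the three wooden offcuts off the orange router panel into the trough with the T-shaped scraper, never touching the offcuts with the gripper. Then hang the scraper by its ring on the hook deep inside the low grey cabinet, tilting it ring-up to get in under the front lintel and over the hook's tip, and leave it hanging still. Leave the other things on the bench where they are.

Things in the scene. Friction and masses are not known exactly. Their poses are not given: they have to be found in the camera images.
- panel: Orange router panel fixed to the bench, 200 (x) x 180 (y) x 45 mm high; origin at the centre of its underside, axes along its sides, z up. A chip trough of sheet metal is fixed along its right (-y) edge: inside from y -90 to -182 mm, x -111 to +111 mm, floor 3 mm above the bench, outer walls 38 mm high; the panel's edge is its fourth wall. Place and yaw vary.
- cover (a joint): Flat steel cover of the trough, 220 x 92 x 3 mm, its top 42 mm above the bench; slides along the panel's +x (away from the robot). Value in m: 0 shut, 0.19 fully open; starts at 0 to 0.04, slides with about 1.5 N and stays where it is left.
- cover_tab (a point): Top middle of the upright dark steel tab by which the cover is pushed or pinched: 12 mm thick (panel's x), 34 mm wide (panel's y), from 42 to 76 mm above the bench, this point at its top. It stands 80 mm from the cover's centre, at the end nearer the robot, and moves with the cover. Axes as the panel's.
- offcut0: Loose offcut of light wood, 60 x 16 x 12 mm (its x, y, z), lying flat on the panel (all of it between the panel's y -85 and +50 mm, x -70 and +70 mm), long side within 0.25 rad of the panel's x; origin at the centre of its underside.
- offcut1: Loose offcut of light wood, 68 x 14 x 12 mm (its x, y, z), lying flat on the panel (all of it between the panel's y -85 and +50 mm, x -70 and +70 mm), long side within 0.25 rad of the panel's x; origin at the centre of its underside.
- offcut2: Loose offcut of light wood, 64 x 18 x 12 mm (its x, y, z), lying flat on the panel (all of it between the panel's y -85 and +50 mm, x -70 and +70 mm), long side within 0.25 rad of the panel's x; origin at the centre of its underside.
- scraper: T-shaped wooden scraper, 196 mm long, 0.15 to 0.3 kg, flat on the bench, all its wood 40 mm high. Origin on the underside below a good grip spot; +x along the handle to the ring, z up. Handle 24 mm wide (y), x -30 to +96 mm. Head: crossbar 150 mm wide (y), x -52 to -30 mm; its flat outer face at x -52 pushes the offcuts. Starts with the ring towards the robot's left, within 0.35 rad.
- scraper_ring (a point): Centre of the scraper's steel ring, at x 120, y 0, z 30 mm in the scraper's frame. The ring lies in the scraper's x-y plane: 32 mm inside, 48 mm outside, of 8 mm bar, fixed rigidly to the handle.
- cabinet: Low grey cabinet fixed on the bench, 200 deep (x) x 240 wide x 306 mm high, open front (-x) facing roughly the robot; origin at the centre of its underside. Inner width 228 mm, floor 8 mm. Roof of four flat bars, underside at 300 mm. A lintel across the front (x -100 to -92 mm) hangs down to 255 mm above the bench, level with the hook tip. Back open but for a rail at hook height.
- hook_tip (a point): Tip of the hook in the cabinet, at x -15, y 0, z 255 mm in the cabinet's frame (85 mm behind the front). The hook is a round bar of 9 mm: from the back rail (x 92, z 237) forward and slightly down to its bend, then straight up and forward at 45 degrees to this tip, whose round end stands out 4.5 mm more. Axes as the cabinet's.
- hook_bend (a point): Bend of the hook, its lowest point, at x 25, y 0, z 215 mm in the cabinet's frame (bar centre); the ring slides down to here and the scraper hangs below, head down, swinging to rest with its underside against a fixed crossbar (front face at x 40, z 40 to 90 mm).
- mitre_gauge: Bystander: aluminium mitre gauge, a 160 mm bar with a 140 mm wide, 60 mm high upright face and a black knob, beyond the middle of the table; origin under its middle.
- glue: Bystander: standing white glue bottle, 60 mm across, 170 mm tall, left of the cabinet; origin at the centre of its foot.
- tape: Bystander: black tape measure, 72 x 42 x 60 mm, on the left in front of the cabinet; origin under its middle.
- square: Bystander: try square with a steel blade 200 mm long and a dark wooden stock, at the right; origin near the middle of the blade.
- jar: Bystander: standing jar with a steel lid, 68 mm across, 85 mm tall, far right; origin at the centre of its foot.
- push_block: Bystander: plywood push block, 120 x 60 x 18 mm with an upright grip, 60 mm tall in all, standing between panel and cabinet, on the far side; origin under its middle.
Things that resemble listed ones, but are neither listed nor needed, are in the scene too. There is more than one size of the scraper; the one meant has the size given above.

How it is judged:
On the way, in this order (a step that is already met when the one before it is completed fails the run):
1. the trough's cover is slid open, over 175 mm of its 190 mm (value of joint cover above 0.175 m), for 0.1 s.
2. all three offcuts lie in the trough (y of offcut0 in the frame of panel between -0.186 and -0.085 m and x of offcut0 in the frame of panel between -0.115 and 0.115 m and z of each of offcut0, offcut1, offcut2 in the frame of panel below 0.04 m and y of offcut1 in the frame of panel between -0.186 and -0.085 m and x of offcut1 in the frame of panel between -0.115 and 0.115 m and y of offcut2 in the frame of panel between -0.186 and -0.085 m and x of offcut2 in the frame of panel between -0.115 and 0.115 m), for 0.2 s.
3. the scraper hangs by its ring on the hook (distance between scraper_ring and hook_bend below 0.03 m and angle between scraper's own x axis and vertical below 0.35 rad), for 0.2 s.
At the end, for the whole second after the job is handed in: Cover open by over 170 mm; all three offcuts inside the trough, below 40 mm over the bench; the scraper released and hanging still (under 0.06 m/s) on the hook: ring centre within 30 mm of the hook bend, handle within 0.35 rad of upright, ring on top (all of step 2 and all of step 3 and value of joint cover above 0.17 m and linear speed of scraper below 0.06 m/s and angular speed of scraper below 0.5 rad/s); the robot touches nothing.
It fails at once if an offcut is touched by the gripper or arm (contact force between any of the fingers, the arm and offcut0 above 1.5 N or contact force between any of the fingers, the arm and offcut1 above 1.5 N or contact force between any of the fingers, the arm and offcut2 above 1.5 N).
It fails at once if a bystander is moved more than 30 mm (distance of any of mitre_gauge, glue, tape, square, jar, push_block from where it was at the start of the episode above 0.03 m).
It also fails if it takes over 64 s, if anything falls off the work surface, if the arm or the gripper's body presses on something with over 40 N, if the wrist force passes 120 N, or if a joint passes its speed limit or range.

## Working session

There is one attempt and no reset: what is moved stays moved. The work goes in short steps, Python scripts to look and compute and a shell command to move; the robot and the scene stay as the last step left them, time stands still between calls to the robot, and variables do not carry over. Pictures are saved under pics/ and viewed, at most 10 in all, crops included, and the job is handed in when it is done.

```bash
mkdir -p pics; cat > h.py <<'E'
import numpy as np, cv2
from workcell import env
from scipy.spatial.transform import Rotation as Ro
def grab(n):
    s=env.observe(); f=env.grab_frame(n)
    if n=="wrist":
        q=s["tcp_rot"]; R=Ro.from_quat([q[1],q[2],q[3],q[0]]).as_matrix()
        T=np.eye(4);T[:3,:3]=R;T[:3,3]=s["tcp_pos"]; W=T@np.array(f["T_tool_cam"])
        f["R"]=W[:3,:3].T; f["t"]=-W[:3,:3].T@W[:3,3]
    f["R"]=np.array(f["R"]);f["t"]=np.array(f["t"]);f["K"]=np.array(f["K"])
    return f
def ray(f,uv,z):
    uv=np.atleast_2d(np.array(uv,float)); d=np.c_[uv,np.ones(len(uv))]@np.linalg.inv(f["K"]).T@f["R"]
    c=-f["R"].T@f["t"]; return c+d*((z-c[2])/d[:,2:3])
def proj(f,X):
    p=(np.atleast_2d(X)@f["R"].T+f["t"])@f["K"].T; return p[:,:2]/p[:,2:]
def rot(q): return Ro.from_quat([q[1],q[2],q[3],q[0]]).as_matrix()
E
python3 - <<'E'
from h import *
import pickle
fs={n:grab(n) for n in("scene","top")}
pickle.dump(fs,open("f0.pkl","wb"))
for n in fs:
    cv2.imwrite(f"pics/{n}0.png",fs[n]["pixels"]); f=fs[n]; print(n,-f["R"].T@f["t"],f["K"][0,0])
s=env.observe();print(s)
E
```

```text
scene [ 1.28081138 -0.38118048  1.36695599] 395.0047301902721
top [ 2.00607716e-01 -1.16290311e-03  1.70950857e+00] 465.5545689021342
{'clock': 0.1, 'joint_pos': array([-1.40447609,  0.42668609,  0.07385645,  1.606509  , -0.03410084,
        1.11080689, -0.0670815 ]), 'qd': array([ 1.24302545e-04, -3.24259158e-03, -5.10663853e-05, -2.31964940e-03,
       -3.20129157e-04, -1.30515641e-03, -1.52969270e-04]), 'effort': array([ 9.13969096e-03, -9.37478256e+01,  3.67627524e+00, -4.55043340e+01,
       -4.88836435e-02,  1.66868867e-02,  1.08629847e-04]), 'tcp_pos': array([0.20956449, 0.64125871, 0.21884965]), 'tcp_rot': array([-4.95566493e-05,  1.57262349e-01,  9.87556694e-01, -5.72817077e-04]), 'contact_force': array([ 0.15813767, -0.70656711, -0.59328446]), 'moment': array([ 0.02982926, -0.01426891, -0.00490499]), 'gripper_force': 0.0, 'finger_gap': 0.09378036460712384}
```

View pics/top0.png

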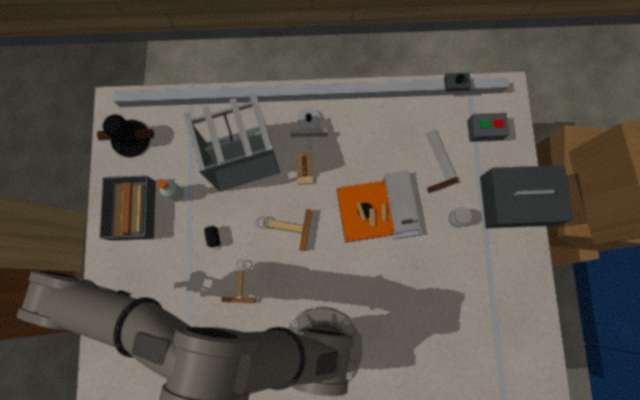

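View pics/scene0.png

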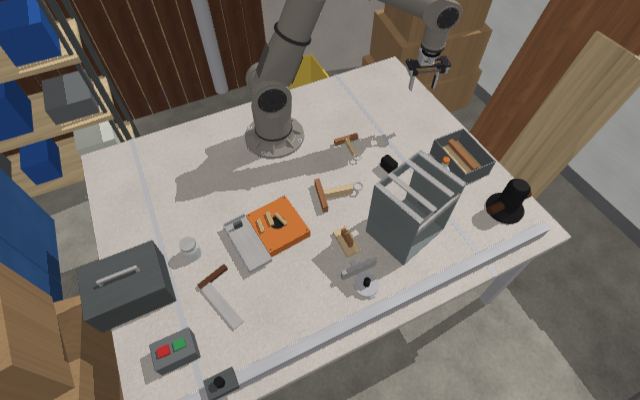

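```bash
python3 - <<'E'
from h import *
import pickle
fs=pickle.load(open("f0.pkl","rb"));f=fs["top"];im=f["pixels"];g=fs["scene"]
c1=cv2.resize(im[85:200,180:290],None,fx=3.6,fy=3.6,interpolation=cv2.INTER_CUBIC)
c2=cv2.resize(im[165:265,245:430],None,fx=4,fy=4,interpolation=cv2.INTER_CUBIC)
c3=cv2.resize(g["pixels"][140:270,350:480],None,fx=3,fy=3,interpolation=cv2.INTER_CUBIC)
o=np.zeros((820,800,3),np.uint8); o[:414,:396]=c1; o[:390,400:790]=c3; o[416:816,:740]=c2
cv2.imwrite("pics/m1.png",cv2.resize(o,(585,600)) if 0 else o[:600]); 
o2=np.vstack([c2]);cv2.imwrite("pics/m2.png",o2)
hsv=cv2.cvtColor(im,cv2.COLOR_BGR2HSV)
m=cv2.inRange(hsv,(5,200,120),(16,255,255)); m[:, :320]=0
m=cv2.morphologyEx(m,cv2.MORPH_CLOSE,np.ones((3,3)))
cs,_=cv2.findContours(m,cv2.RETR_EXTERNAL,cv2.CHAIN_APPROX_NONE);c=max(cs,key=cv2.contourArea)
P=ray(f,cv2.convexHull(c)[:,0],.045)
r=cv2.minAreaRect(P[:,:2].astype(np.float32));print("panel",r,cv2.boxPoints(r))
# scraper
sub=np.zeros(im.shape[:2],np.uint8);sub[200:255,250:325]=1
m=cv2.inRange(hsv,(0,70,60),(30,255,255))*sub
ys,xs=np.nonzero(m);P=ray(f,np.c_[xs,ys],.04)[:,:2]
r=cv2.minAreaRect(P.astype(np.float32));print("scr",r,len(P))
k=(hsv[ys,xs,1]>150);print(P[k].mean(0),P[~k].mean(0),k.sum())
for n,mm in (("head",k),):
    r=cv2.minAreaRect(P[mm].astype(np.float32));print(n,r)
E
```

```text
panel ((0.47769975662231445, -0.1768236756324768), (0.19529929757118225, 0.17616283893585205), 6.29322624206543) [[ 0.37098336 -0.09997708]
 [ 0.39029378 -0.27507836]
 [ 0.58441615 -0.25367028]
 [ 0.56510574 -0.07856899]]
scr ((0.43131744861602783, 0.10215053707361221), (0.15057232975959778, 0.151808500289917), 78.51057434082031) 554
[0.41792905 0.04077019] [0.42938524 0.09096539] 166
head ((0.4188300371170044, 0.04126092419028282), (0.01776845194399357, 0.1376255303621292), 77.69969177246094)
```

View pics/m1.png

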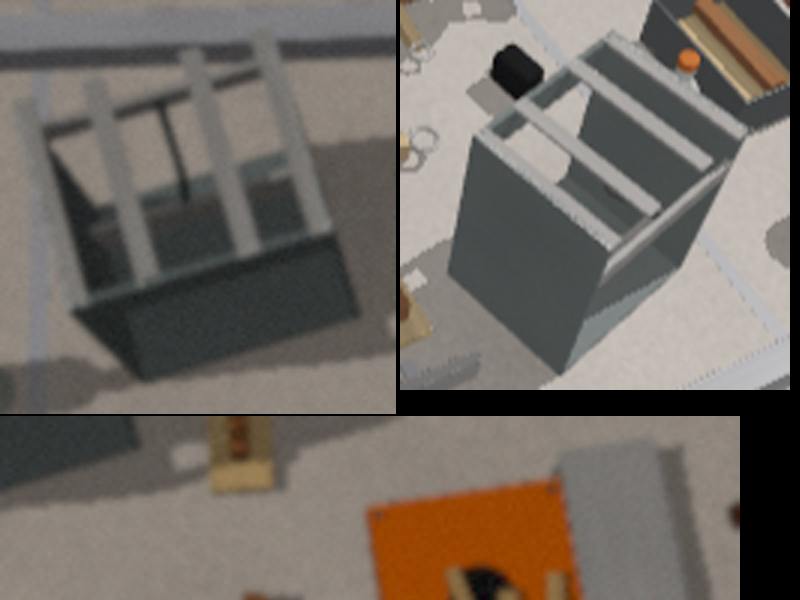

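View pics/m2.png

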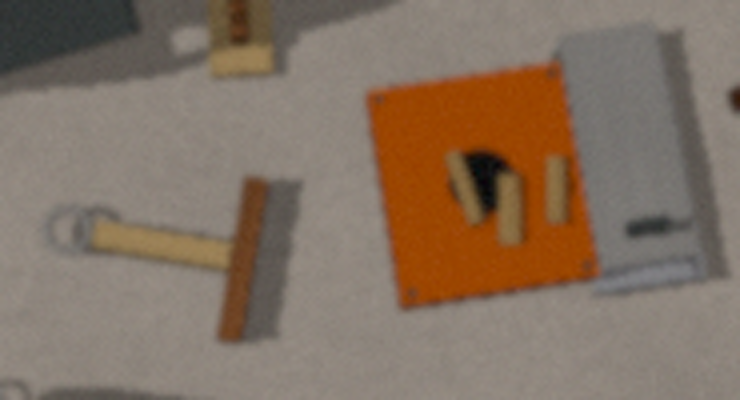

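```bash
cat >> h.py <<'E'
def go(pos,R=None,s=None):
    "shift cm and turn from measured pose to target pos and rotation"
    s=s or env.observe(); R0=rot(s["tcp_rot"])
    d=R0.T@(np.array(pos)-s["tcp_pos"])*100
    r=Ro.from_matrix(R0.T@(R0 if R is None else R)).as_rotvec()
    print("shift cm",d.round(2),"turn",r.round(3),"rows>=",max(np.linalg.norm(d)/5,np.linalg.norm(r)/.1499).round(1))
def down(a):
    "tool down, tool x at world angle a"
    c,s=np.cos(a),np.sin(a); return np.array([[c,s,0],[s,-c,0],[0,0,-1.]])
E
python3 - <<'E'
from h import *
import pickle
fs=pickle.load(open("f0.pkl","rb"));f=fs["top"]
C=ray(f,[(200.8,169.7),(272.5,149.4),(253.6,94.7),(187.8,112.8)],.306)[:,:2];print(C.round(3))
print([np.linalg.norm(C[i]-C[(i+1)%4]).round(3) for i in range(4)],C.mean(0))
for a,b in((0,3),(1,2)): print(np.arctan2(*(C[b]-C[a])[::-1]))
e=C[1]-C[0];print("front yaw",np.arctan2(e[0],-e[1]))
print("tab",ray(f,[(407,221)],.076),"ring",ray(f,[(263,222)],.03))
p=np.array([.478,-.177]);a=.110
R=np.array([[np.cos(a),-np.sin(a)],[np.sin(a),np.cos(a)]])
print("tab0",p+R@[-.08,-.136],"panel-frame tab",R.T@(ray(f,[(407,221)],.076)[0,:2]-p))
print("offcuts",(R.T@(ray(f,[(362,212),(372.5,217.5),(384,212.5)],.057)[:,:2]-p).T).T)
go([.45,.12,.25],down(np.pi/2)); go([.40,-.18,.25],down(np.pi/2))
print(down(np.pi/2)@np.array(grab("wrist")["T_tool_cam"])[:3,:3],np.array(grab("wrist")["T_tool_cam"])[:3,3])
E
```

```text
[[0.584 0.353]
 [0.64  0.129]
 [0.826 0.186]
 [0.773 0.396]]
[np.float64(0.231), np.float64(0.194), np.float64(0.217), np.float64(0.194)] [0.70583502 0.26569107]
0.22504951154509978
0.2976014166591856
front yaw 0.24797242018306626
tab [[ 0.42896822 -0.32079601  0.076     ]] ring [[0.45313094 0.19422693 0.03      ]]
tab0 [ 0.41341336 -0.32096029] panel-frame tab [-0.06452112 -0.1375443 ]
offcuts [[-0.00583249  0.01245367]
 [-0.03121401 -0.02144524]
 [-0.01951862 -0.06548977]]
shift cm [-39.05 -42.08  -3.06] turn [-1.000e-03  1.000e-03  1.255e+00] rows>= 11.5
shift cm [-43.61 -72.15  -3.03] turn [-1.000e-03  1.000e-03  1.255e+00] rows>= 16.9
[[ 9.99999839e-01 -3.43583858e-04  4.51294029e-04]
 [-2.27974998e-04 -9.72025718e-01 -2.34874333e-01]
 [ 5.19368432e-04  2.34874192e-01 -9.72025640e-01]] [ 0.06817922  0.0016888  -0.16414533]
```

```bash
python3 -m crank '[[-39,-42,-3,0,0,1.255,0],[-39,-42,-3,0,0,1.255,0],[-39,-42,-3,0,0,1.255,0],[-39,-42,-3,0,0,1.255,0],[-39,-42,-3,0,0,1.255,0],[-39,-42,-3,0,0,1.255,0],[-39,-42,-3,0,0,1.255,0],[-39,-42,-3,0,0,1.255,0],[-39,-42,-3,0,0,1.255,0],[-39,-42,-3,0,0,1.255,0]]'
python3 -c "
from h import *
go([.42,-.20,.25],down(np.pi/2))"
```

```text
clock: 1.2
tcp_pos: [0.4193, 0.1863, 0.2459]
tcp_rot: [-0.0, 0.708, 0.706, 0.0]
contact_force: [1.4, 0.8, 0.0]
finger_gap: 0.0175
gripper_force: 0.0
shift cm [-38.63   0.16  -0.44] turn [ 0.    -0.001 -0.002] rows>= 7.7
```

```bash
python3 -m crank '[[-38,0,0,0,0,0,0],[-38,0,0,0,0,0,0],[-38,0,0,0,0,0,0],[-38,0,0,0,0,0,0],[-38,0,0,0,0,0,0],[-38,0,0,0,0,0,0],[-38,0,0,0,0,0,0],[-38,0,0,0,0,0,0],[-38,0,0,0,0,0,0],[-38,0,0,0,0,0,0]]'
python3 - <<'E'
from h import *
import pickle
f=grab("wrist");pickle.dump(f,open("f1.pkl","wb"));cv2.imwrite("pics/w1.png",f["pixels"])
im=f["pixels"];hsv=cv2.cvtColor(im,cv2.COLOR_BGR2HSV)
m=cv2.inRange(hsv,(5,200,90),(16,255,255))
cs,_=cv2.findContours(m,cv2.RETR_EXTERNAL,cv2.CHAIN_APPROX_NONE);c=max(cs,key=cv2.contourArea)
print(cv2.boundingRect(c));P=ray(f,cv2.convexHull(c)[:,0],.045)[:,:2]
r=cv2.minAreaRect(P.astype(np.float32));print(r,cv2.boxPoints(r))
E
```

```text
clock: 2.2
tcp_pos: [0.4187, -0.1919, 0.2455]
tcp_rot: [-0.0, 0.708, 0.707, -0.0]
contact_force: [0.7, -0.1, -0.1]
finger_gap: 0.0004
gripper_force: 0.0
(276, 91, 172, 155)
((0.4788411855697632, -0.17584022879600525), (0.19799761474132538, 0.1779792755842209), 6.551684856414795) [[ 0.37033522 -0.09872746]
 [ 0.39064258 -0.2755444 ]
 [ 0.58734715 -0.252953  ]
 [ 0.5670398  -0.07613605]]
```

View pics/w1.png

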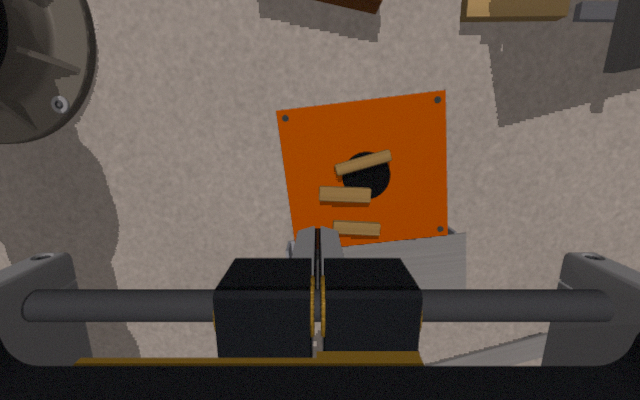

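```bash
cat >> h.py <<'E'
PC=np.array([.4788,-.1758]);PA=.1143
def pan(x,y,z):
    c,s=np.cos(PA),np.sin(PA); return np.array([PC[0]+c*x-s*y,PC[1]+s*x+c*y,z])
E
python3 -c "
from h import *
go(pan(-.105,-.136,.25),down(np.pi/2+PA));go(pan(-.105,-.136,.066),down(np.pi/2+PA))"
```

```text
shift cm [-13.17  -2.89  -0.45] turn [-0.001 -0.    -0.114] rows>= 2.7
shift cm [-13.17  -2.88  17.95] turn [-0.001 -0.    -0.114] rows>= 4.5
```

```bash
python3 -m crank '[[-5,-1.1,0,0,0,-0.05,0],[-9,-2,0,0,0,-0.114,0],[-13.2,-2.9,1,0,0,-0.114,0],[-13.2,-2.9,6,0,0,-0.114,0],[-13.2,-2.9,11,0,0,-0.114,0],[-13.2,-2.9,15,0,0,-0.114,0],[-13.2,-2.9,18,0,0,-0.114,0],[-13.2,-2.9,18,0,0,-0.114,0]]'
python3 -c "
from h import *
go(pan(.088,-.136,.066),down(np.pi/2+PA))"
```

```text
clock: 3.05
tcp_pos: [0.3886, -0.3214, 0.0627]
tcp_rot: [-0.003, 0.665, 0.747, -0.001]
contact_force: [-0.2, -0.5, 1.0]
finger_gap: 0.0004
gripper_force: 0.0
shift cm [-0.18 19.42 -0.42] turn [-0.005 -0.004  0.001] rows>= 3.9
```

```bash
python3 -m crank '[[0,2,-0.3,0,0,0,0],[0,4.5,-0.3,0,0,0,0],[0,7,-0.3,0,0,0,0],[0,9.5,-0.3,0,0,0,0],[0,12,-0.3,0,0,0,0],[0,14.5,-0.3,0,0,0,0],[0,16.5,-0.3,0,0,0,0],[0,18,-0.3,0,0,0,0],[0,19,-0.3,0,0,0,0],[0,19.4,-0.3,0,0,0,0]]'
python3 - <<'E'
from h import *
import pickle
s=env.observe();print(s["contact_force"],s["tcp_pos"])
f=grab("scene");o=f["pixels"]
print(proj(f,[pan(.11,-.136,.076),pan(.1,-.136,.076)]))
cv2.imwrite("pics/s2.png",cv2.resize(o[170:300,190:330],None,fx=4,fy=4))
E
```

```text
clock: 4.05
tcp_pos: [0.5836, -0.3011, 0.0694]
tcp_rot: [0.0, 0.665, 0.747, 0.0]
contact_force: [-1.9, 1.2, 0.5]
finger_gap: 0.0
gripper_force: 0.8
[-1.94182577  1.16116808  0.46058197] [ 0.58360303 -0.30111187  0.06939242]
[[258.23036255 256.50527304]
 [256.96280389 254.39610806]]
```

View pics/s2.png

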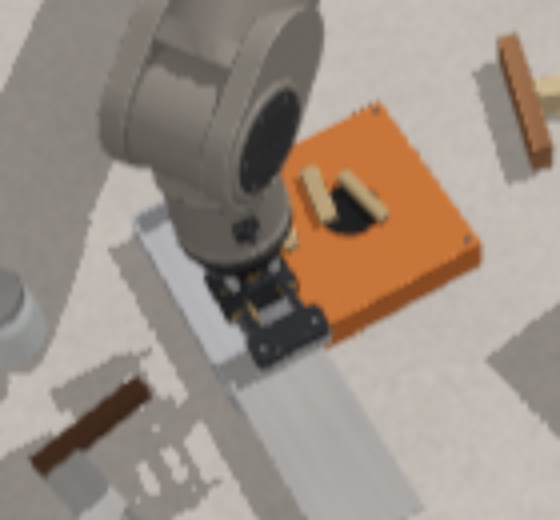

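```bash
python3 -m crank '[[0,0.2,0,0,0,0,0],[0,0.3,0,0,0,0,0],[0,0.4,0,0,0,0,0]]'; python3 -m crank '[[0,0.2,0,0,0,0,0],[0,0.4,0,0,0,0,0]]'
```

```text
clock: 4.4
tcp_pos: [0.5854, -0.3016, 0.0687]
tcp_rot: [-0.001, 0.666, 0.746, -0.0]
contact_force: [-10.5, 1.4, 9.0]
finger_gap: 0.0004
gripper_force: 5.1
clock: 4.6
tcp_pos: [0.5856, -0.3017, 0.0686]
tcp_rot: [-0.003, 0.667, 0.745, -0.002]
contact_force: [-36.9, 5.5, 27.6]
finger_gap: 0.0003
gripper_force: 17.9
```

```bash
python3 -m crank '[[0,-2,0,0,0,0,0],[0,-4,-3,0,0,0,0],[0,-4,-8,0,0,0,1],[3,-5,-12,0,0,0,3],[8,-6,-16,0,0,0.05,5],[13,-8,-18,0,0,0.114,7],[18,-10.7,-18,0,0,0.114,7],[23,-10.7,-18,0,0,0.114,7],[28,-10.7,-18,0,0,0.114,7],[34,-10.7,-18,0,0,0.114,7]]'
python3 -m crank '[[0.6,0,0,0,0,0,7],[0.6,0,0,0,0,0,7]]'
python3 - <<'E'
from h import *
import pickle
f=grab("wrist");pickle.dump(f,open("f2.pkl","wb"));cv2.imwrite("pics/w2.png",f["pixels"]);print(env.observe()["tcp_pos"])
im=f["pixels"];hsv=cv2.cvtColor(im,cv2.COLOR_BGR2HSV)
m=cv2.inRange(hsv,(0,70,60),(30,255,255))
n,l,st,_=cv2.connectedComponentsWithStats(m)
for i in np.argsort(-st[1:,4])[:5]+1: print(st[i])
E
```

```text
clock: 5.6
tcp_pos: [0.4658, -0.078, 0.2479]
tcp_rot: [0.0, 0.708, 0.707, 0.0]
contact_force: [0.4, -0.6, 1.2]
finger_gap: 0.0612
gripper_force: 0.0
clock: 5.8
tcp_pos: [0.4667, -0.0714, 0.2483]
tcp_rot: [-0.0, 0.706, 0.708, 0.001]
contact_force: [0.5, -0.6, 0.2]
finger_gap: 0.0701
gripper_force: 0.0
[ 0.46672523 -0.07290485  0.24833418]
[  242   185   158   105 12052]
[ 413   73  104   51 4729]
[ 214    0  127  117 4625]
[ 234  351  352   15 3351]
[446 275  29  62 766]
```

View pics/w2.png

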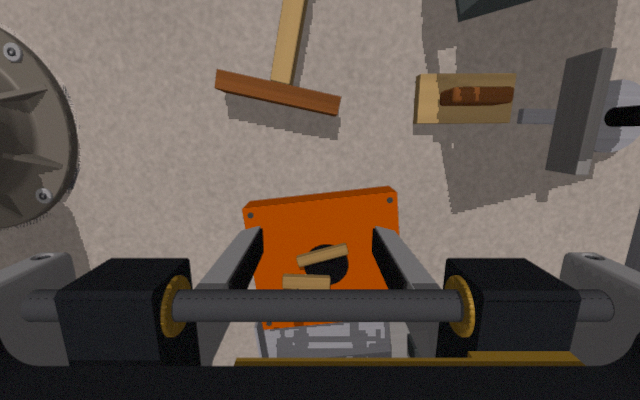

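```bash
python3 - <<'E'
from h import *
import pickle
f=pickle.load(open("f2.pkl","rb"))
P=ray(f,[(217,70),(341,97),(282.5,2),(306,2),(272,79),(291.5,83)],.04)[:,:2];print(P.round(4))
print("head len",np.linalg.norm(P[1]-P[0]),"handle w")
e=P[0]-P[1];ya=e/np.linalg.norm(e);xa=np.array([ya[1],-ya[0]]);
if xa[1]<0: xa=-xa
h=((P[2]+P[3])-(P[4]+P[5]))/2; print("ang head",np.arctan2(xa[1],xa[0]),"ang handle",np.arctan2(h[1],h[0]))
print("w",(P[2]-P[3])@ya,(P[4]-P[5])@ya)
O=(P[0]+P[1])/2+.03*xa;print("origin",O,"from handle", ((P-O)@xa).round(4),((P-O)@ya).round(4))
a=np.arctan2(xa[1],xa[0])
go([*O,.12],down(a));go([*O,.024],down(a))
E
```

```text
[[0.3498 0.0676]
 [0.4951 0.0381]
 [0.428  0.138 ]
 [0.4541 0.1381]
 [0.4137 0.0579]
 [0.4365 0.0536]]
head len 0.14826512171254988 handle w
ang head 1.370922380503029 ang handle 1.3791998300296393
w 0.025588500282036925 0.023232475930905862
origin [0.42843616 0.08224048] from handle [-0.03   -0.03    0.0545  0.0598 -0.0268 -0.0265] [ 0.0741 -0.0741  0.0115 -0.0141  0.0097 -0.0136]
shift cm [15.51 -3.84 12.83] turn [ 0.001 -0.     0.2  ] rows>= 4.1
shift cm [15.51 -3.85 22.43] turn [ 0.001 -0.     0.2  ] rows>= 5.5
```

```bash
python3 -m crank '[[5,-1.3,3,0,0,0.1,6],[10,-2.6,7,0,0,0.2,6],[15.5,-3.8,11,0,0,0.2,6],[15.5,-3.8,15,0,0,0.2,6],[15.5,-3.8,19,0,0,0.2,6],[15.5,-3.8,21,0,0,0.2,6],[15.5,-3.8,22.2,0,0,0.2,6],[15.5,-3.8,22.2,0,0,0.2,6],[15.5,-3.8,22.2,0,0,0.2,0],[15.5,-3.8,22.2,0,0,0.2,0]]'
python3 -m crank '[[0,0,0,0,0,0,0],[0,0,0,0,0,0,0],[0,0,0,0,0,0,0]]'; python3 -c "
from h import *
s=env.observe();R=rot(s['tcp_rot']);print(R.round(4))"
```

```text
clock: 6.85
tcp_pos: [0.4297, 0.0813, 0.0269]
tcp_rot: [0.001, 0.775, 0.632, 0.001]
contact_force: [-0.5, 0.5, 0.0]
finger_gap: 0.0472
gripper_force: 0.0
clock: 7.15
tcp_pos: [0.4289, 0.0824, 0.0265]
tcp_rot: [0.0, 0.774, 0.633, 0.0]
contact_force: [3.2, 0.5, 7.6]
finger_gap: 0.0238
gripper_force: 30.2
[[ 1.986e-01  9.801e-01  1.000e-03]
 [ 9.801e-01 -1.986e-01  0.000e+00]
 [ 2.000e-04  1.000e-03 -1.000e+00]]
```

```bash
python3 - <<'E'
from h import *
import pickle
f=pickle.load(open("f1.pkl","rb"))
hsv=cv2.cvtColor(f["pixels"],cv2.COLOR_BGR2HSV)
m=cv2.inRange(hsv,(12,60,60),(30,190,255));m[:,:300]=0;m[:,440:]=0;m[:130]=0;m[240:]=0
n,l,st,_=cv2.connectedComponentsWithStats(m)
c,s=np.cos(PA),np.sin(PA);Rm=np.array([[c,-s],[s,c]])
for i in np.argsort(-st[1:,4])[:3]+1:
    ys,xs=np.nonzero(l==i);P=(ray(f,np.c_[xs,ys],.055)[:,:2]-PC)@Rm
    print(st[i],P.min(0).round(3),P.max(0).round(3))
go(pan(-.012,.125,.11),down(np.pi/2+PA));go(pan(-.012,.125,.0745),down(np.pi/2+PA));go(pan(-.012,-.06,.0745),down(np.pi/2+PA))
E
```

```text
[319 186  53  17 809] [-0.061 -0.032] [ 0.004 -0.005]
[334 150  58  26 698] [-0.038  0.006] [0.03 0.03]
[333 220  48  16 639] [-0.048 -0.076] [ 0.012 -0.05 ]
shift cm [-12.8    5.02  -8.35] turn [ 0.001 -0.    -0.314] rows>= 3.2
shift cm [-12.8    5.02  -4.8 ] turn [ 0.001 -0.    -0.314] rows>= 2.9
shift cm [-30.39  10.74  -4.8 ] turn [ 0.001 -0.    -0.314] rows>= 6.5
```

```bash
python3 -m crank '[[0,0,-2,0,0,0,0],[0,0,-5,0,0,0,0],[-2,1,-8.5,0,0,-0.1,0],[-5,2,-8.5,0,0,-0.2,0],[-9,3.5,-8.5,0,0,-0.314,0],[-12.8,5,-8,0,0,-0.314,0],[-12.8,5,-6,0,0,-0.314,0],[-12.8,5,-5,0,0,-0.314,0],[-12.8,5,-4.9,0,0,-0.314,0],[-12.8,5,-4.9,0,0,-0.314,0]]'
python3 - <<'E'
from h import *
go(pan(-.014,-.06,.0745),down(np.pi/2+PA))
f=grab("scene");cv2.imwrite("pics/s3.png",cv2.resize(f["pixels"][150:290,210:380],None,fx=4,fy=4))
E
```

```text
clock: 8.15
tcp_pos: [0.4521, -0.0527, 0.0752]
tcp_rot: [0.0, 0.665, 0.746, -0.0]
contact_force: [0.1, -0.5, -2.8]
finger_gap: 0.0238
gripper_force: 30.0
shift cm [-18.53  -0.15   0.09] turn [-0.     0.001  0.   ] rows>= 3.7
```

View pics/s3.png

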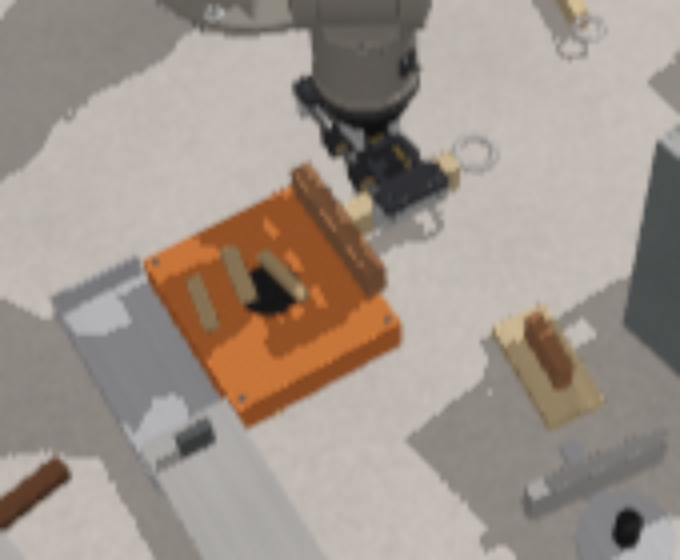

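```bash
python3 -m crank '[[-1.5,0,0.1,0,0,0,0],[-3,0,0.1,0,0,0,0],[-4.5,0,0.1,0,0,0,0],[-6,0,0.1,0,0,0,0],[-7.2,0,0.1,0,0,0,0],[-8.4,0,0.1,0,0,0,0],[-9.6,0,0.1,0,0,0,0],[-10.6,0,0.1,0,0,0,0],[-11.6,0,0.1,0,0,0,0],[-12.6,0,0.1,0,0,0,0]]'
python3 -m crank '[[-1,0,0,0,0,0,0],[-2,0,0,0,0,0,0],[-3,0,0,0,0,0,0],[-4,0,0,0,0,0,0],[-5,0,0,0,0,0,0],[-6,0,0,0,0,0,0],[-7,0,0,0,0,0,0],[-7,0,0,0,0,0,0]]'
python3 - <<'E'
from h import *
f=grab("scene");a=cv2.resize(f["pixels"][180:290,210:330],None,fx=4,fy=4)
g=grab("top");b=cv2.resize(g["pixels"][160:270,320:430],None,fx=4,fy=4)
o=np.zeros((440,800,3),np.uint8);o[:,:400]=a[:,:400];o[:,400:]=b[:,:400];cv2.imwrite("pics/s4.png",o)
E
```

```text
clock: 9.2
tcp_pos: [0.4667, -0.1792, 0.0743]
tcp_rot: [0.0, 0.666, 0.746, -0.0]
contact_force: [0.4, 0.2, -1.9]
finger_gap: 0.0241
gripper_force: 30.0
clock: 10.0
tcp_pos: [0.4745, -0.2497, 0.0745]
tcp_rot: [0.001, 0.666, 0.746, -0.0]
contact_force: [0.2, -0.2, -2.1]
finger_gap: 0.0238
gripper_force: 30.0
```

View pics/s4.png

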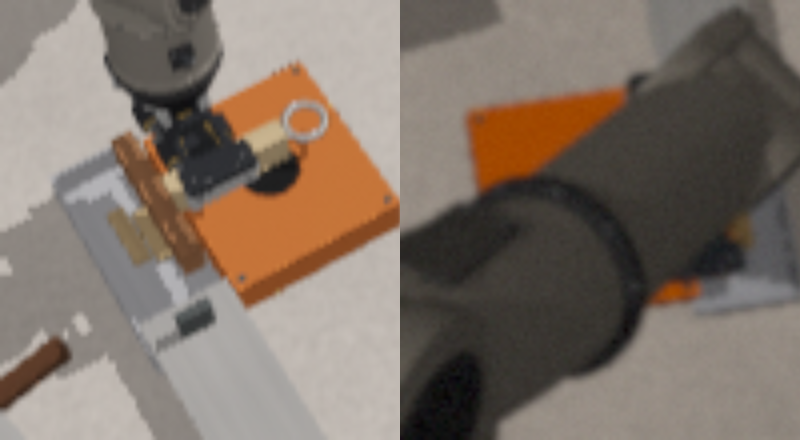

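```bash
python3 -m crank '[[0,0,-2,0,0,0,0],[0,0,-5,0,0,0,0],[0,0,-9,0,0,0,0],[3,0,-13,0,0,0.1,0],[7,0,-17.5,0,0,0.22,0],[11,0,-17.5,0,0,0.35,0],[15,0,-17.5,0,0,0.48,0],[19,0,-17.5,0,0,0.61,0],[23,0,-17.5,0,0,0.74,0],[27,0,-17.5,0,0,0.87,0]]'
python3 - <<'E'
from h import *
go([.44,.14,.25],down(.26))
E
```

```text
clock: 11.1
tcp_pos: [0.4515, -0.04, 0.2482]
tcp_rot: [-0.0, 0.871, 0.491, -0.0]
contact_force: [0.4, 0.5, -2.5]
finger_gap: 0.0234
gripper_force: 30.0
shift cm [ 14.81 -10.3   -0.17] turn [-0.001 -0.     0.767] rows>= 5.1
```

```bash
python3 -m crank '[[2.5,-1.7,0,0,0,0.12,0],[5,-3.4,0,0,0,0.25,0],[7.5,-5.1,0,0,0,0.38,0],[10,-6.8,0,0,0,0.51,0],[12.5,-8.6,0,0,0,0.64,0],[14.8,-10.3,0,0,0,0.767,0],[14.8,-10.3,0,0,0,0.767,0],[14.8,-10.3,0,0,0,0.767,0]]'
cat >> h.py <<'E'
CC=np.array([.706,.266]);CY=.26
GX,GZ,GY=0.,.0255,0.   # TCP in scraper frame
def cab(x,y,z):
    c,s=np.cos(CY),np.sin(CY); return np.array([CC[0]+c*x-s*y,CC[1]+s*x+c*y,z])
def hang(cx,cz,th,y=0.):
    "TCP pose putting the ring centre at cabinet (cx,y,cz), handle tilted th from vertical"
    C=np.array([[np.cos(CY),-np.sin(CY),0],[np.sin(CY),np.cos(CY),0],[0,0,1]])
    sx=C@[np.sin(th),0,np.cos(th)]; sz=C@[-np.cos(th),0,np.sin(th)]; sy=np.cross(sz,sx)
    R=np.c_[sx,-sy,-sz]; p=cab(cx,y,cz)-(.12-GX)*sx+(GZ-.03)*sz+GY*sy
    return p,R
E
python3 - <<'E'
from h import *
import pickle
w=grab("wrist");s=grab("scene");pickle.dump((w,s,env.observe()),open("f3.pkl","wb"))
# trough check in the scene: wood blobs
hsv=cv2.cvtColor(s["pixels"],cv2.COLOR_BGR2HSV);m=cv2.inRange(hsv,(12,60,60),(30,170,255))
quad=lambda x0,x1,y0,y1,z:proj(s,[pan(x0,y0,z),pan(x1,y0,z),pan(x1,y1,z),pan(x0,y1,z)]).astype(np.int32)
for n,q in(("panel",quad(-.09,.09,-.075,.08,.045)),("trough",quad(-.105,.105,-.175,-.09,.015))):
    k=np.zeros_like(m);cv2.fillPoly(k,[q],255);k&=m
    c,l,st,ce=cv2.connectedComponentsWithStats(k)
    print(n,[(st[i].tolist()) for i in range(1,c) if st[i,4]>4])
for a in((-.14,.22,.785),(-.14,.225,1.2)):
    go(*hang(*a));print(hang(*a)[0])
E
```

```text
clock: 11.9
tcp_pos: [0.4396, 0.1385, 0.2479]
tcp_rot: [0.0, 0.991, 0.133, -0.001]
contact_force: [-0.4, -0.7, -2.6]
finger_gap: 0.0235
gripper_force: 30.0
panel []
trough [[251, 230, 11, 15, 57], [237, 232, 16, 14, 130]]
shift cm [ 6.89 -5.56 11.61] turn [-0.001  0.787  0.004] rows>= 5.2
[0.49181341 0.20902175 0.13193269]
shift cm [ 4.03 -5.57  7.07] turn [-0.001  0.372  0.004] rows>= 2.5
[0.46419562 0.20167483 0.17732289]
```

```bash
python3 -m crank '[[1,-0.8,0,0,0.1,0,0],[2,-1.6,1,0,0.22,0,0],[3,-2.4,3,0,0.34,0,0],[4,-3.2,5,0,0.46,0,0],[5,-4,7,0,0.58,0,0],[6,-4.8,9,0,0.7,0,0],[6.9,-5.6,11,0,0.785,0,0],[6.9,-5.6,11.6,0,0.785,0,0],[6.9,-5.6,11.6,0,0.785,0,0],[6.9,-5.6,11.6,0,0.785,0,0]]'
python3 - <<'E'
from h import *
import pickle
s=env.observe();print(s["joint_pos"].round(2),s["tcp_pos"])
w=grab("wrist");sc=grab("scene");pickle.dump((w,sc,s),open("f4.pkl","wb"))
w3,s3,_=pickle.load(open("f3.pkl","rb"))
o=np.zeros((600,800,3),np.uint8)
o[:400,:640]=w["pixels"]
o[400:600,:320]=cv2.resize(w3["pixels"],None,fx=.5,fy=.5,interpolation=cv2.INTER_AREA)
o[400:600,320:640]=cv2.resize(s3["pixels"][215:265,215:295],None,fx=4,fy=4,interpolation=cv2.INTER_CUBIC)
o[:240,640:]=cv2.resize(sc["pixels"][150:270,380:460],None,fx=2,fy=2)
o[240:600,640:]=cv2.resize(s3["pixels"][150:270,365:418],(160,360))
cv2.imwrite("pics/mont.png",o)
f=w
print("ring pred",proj(f,[hang(-.14,.22,.785)[0]]),"tip,bend pred",proj(f,[cab(-.015,0,.255),cab(.025,0,.215),cab(.092,0,.237)]).round(1))
print("lintel bottom corners",proj(f,[cab(-.1,.114,.255),cab(-.1,-.114,.255)]).round(1))
E
```

```text
clock: 13.0
tcp_pos: [0.4815, 0.1732, 0.2075]
tcp_rot: [-0.043, 0.942, 0.123, 0.31]
contact_force: [0.4, -0.5, -1.7]
finger_gap: 0.0239
gripper_force: 30.0
[-0.46 -0.09 -0.14  2.44  0.8   0.26 -2.64] [0.48154033 0.17318287 0.20745053]
ring pred [[282.09811424 248.45653954]] tip,bend pred [[ 276.1  -66.5]
 [ 284.2  -37.8]
 [ 284.8 -107.9]]
lintel bottom corners [[ 88.   11.2]
 [450.4   9.5]]
```

View pics/mont.png

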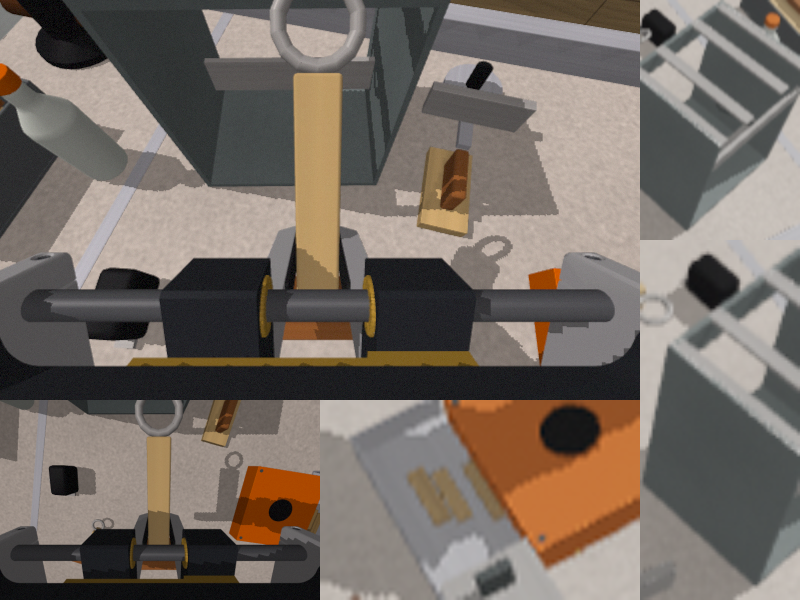

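```bash
cat > kin.py <<'E'
from h import *
import pickle,itertools
from scipy.optimize import least_squares
LO=np.array([-2.85,-.5,-1.23,.21,-1.02,.16,-2.73]);HI=np.array([2.85,2.14,1.37,2.46,4.16,2.05,2.73])
def fk(q,p,s):
    e=lambda ax,a:Ro.from_rotvec(np.array(ax)*a).as_matrix()
    z=[0,0,1];y=[0,1,0]
    R=e(z,s[0]*q[0]+p[0]);t=np.array([0,0,p[1]])
    R=R@e(y,q[1])@e(z,s[1]*q[2]);t=t+R@[p[4],0,p[2]]
    R=R@e(y,q[3]);t=t+R@[p[5],0,0];R=R@e(z,s[2]*q[4]);t=t+R@[0,p[8],p[3]]
    R=R@e(y,q[5]);t=t+R@[p[6],0,p[7]];R=R@e(z,s[3]*q[6]+p[9])
    return t,R
E
cat > fit.py <<'E'
from kin import *
S=[]
import sys
S.append(dict(joint_pos=np.array([-1.40447609,.42668609,.07385645,1.606509,-.03410084,1.11080689,-.0670815]),tcp_pos=np.array([.20956449,.64125871,.21884965]),tcp_rot=[-4.9557e-5,.157262349,.987556694,-5.728e-4]))
S+= [pickle.load(open(f,"rb"))[2] for f in("f3.pkl","f4.pkl")]+[env.observe()]
best=[]
for s in itertools.product([1,-1],repeat=4):
    def res(p): 
        o=[0.01*p]
        for k in S:
            t,R=fk(k["joint_pos"],p,s);o+=[(t-k["tcp_pos"])*5,(R-rot(k["tcp_rot"])).ravel()]
        return np.concatenate(o)
    for c in(0,1.57,3.14,-1.57):
        r=least_squares(res,[0,.36,.45,.45,0,0,0,.3,0,c]);best.append((r.cost,s,r.x))
best.sort(key=lambda b:b[0])
for b in best[:4]: print(b[0],b[1],b[2].round(3))
_,s,p=best[0]
for k in S:
    t,R=fk(k["joint_pos"],p,s);print((t-k["tcp_pos"]).round(4),np.abs(R-rot(k["tcp_rot"])).max().round(4),k["joint_pos"].round(2))
pickle.dump((s,p),open("kin.pkl","wb"))
E
python3 fit.py
```

```text
0.0003237207381613454 (-1, -1, -1, -1) [-0.007  0.48   0.491  0.621  0.018  0.128  0.044  0.31  -0.05   1.564]
0.0003237207381613542 (-1, -1, -1, -1) [-0.007  0.48   0.491  0.621  0.018  0.128  0.044  0.31  -0.05   1.564]
0.00032372073816135664 (-1, -1, -1, -1) [-0.007  0.48   0.491  0.621  0.018  0.128  0.044  0.31  -0.05   1.564]
0.00032372073816160427 (-1, -1, -1, -1) [-0.007  0.48   0.491  0.621  0.018  0.128  0.044  0.31  -0.05   1.564]
[-0.0021  0.0004  0.0001] 0.0007 [-1.4   0.43  0.07  1.61 -0.03  1.11 -0.07]
[ 0.001  -0.0017 -0.0003] 0.0007 [-1.28  0.02  0.87  2.07 -0.01  1.07 -1.71]
[-0.0001 -0.0001  0.0001] 0.0043 [-0.46 -0.09 -0.14  2.44  0.8   0.26 -2.64]
[ 0.     -0.0001  0.0001] 0.0043 [-0.46 -0.09 -0.14  2.44  0.8   0.26 -2.64]
```

```bash
cat > ik.py <<'E'
from kin import *
s,p=pickle.load(open("kin.pkl","rb"));rng=np.random.default_rng(0)
def ik(t,R,q0,w=.02):
    def res(q):
        a,B=fk(q,p,s);return np.r_[(a-t)*10,(B-R).ravel()*2,w*(q-(LO+HI)/2)/(HI-LO)]
    return least_squares(res,np.clip(q0,LO+.011,HI-.011),bounds=(LO+.01,HI-.01),max_nfev=60)
if __name__=="__main__":
    pts=dict(A=(-.14,.22,.785),A2=(-.14,.22,1.2),B=(-.055,.225,.785),C=(-.03,.27,.785),C2=(-.03,.27,.95),D=(.02,.207,.785),E=(.022,.205,.35),E2=(.022,.205,.55))
    for n,a in pts.items():
        t,R=hang(*a);sol=[]
        for i in range(25):
            r=ik(t,R,rng.uniform(LO,HI));a_,B_=fk(r.x,p,s)
            er=np.linalg.norm(a_-t)
            if er<.004 and np.abs(B_-R).max()<.03: sol.append(r.x)
        u=[]
        for q in sol:
            if not any(np.abs(q-v).max()<.5 for v in u): u.append(q)
        print(n,[q.round(2).tolist() for q in u[:5]])
E
python3 ik.py
```

```text
A [[-0.44, 0.31, 0.07, 2.45, 2.98, 0.41, 1.62], [-1.23, 0.37, 0.84, 2.43, 3.4, 0.33, 1.02], [0.35, 0.49, -0.69, 2.45, 2.71, 0.55, 2.15], [1.27, 2.03, -1.0, 2.39, 2.99, 1.16, -2.72], [-2.12, 1.42, 1.36, 2.34, 4.11, 0.67, -0.77]]
A2 [[-0.57, 0.04, -0.04, 2.24, 0.25, 0.52, -2.11]]
B [[-0.32, 0.37, -0.04, 2.3, 2.92, 0.32, 1.72], [1.09, 1.95, -1.2, 2.24, 2.79, 1.13, -2.72]]
C [[-0.2, 0.28, -0.19, 2.29, 2.63, 0.24, 2.02], [-1.65, 0.46, 1.19, 2.12, -1.01, 0.17, -1.03], [-1.28, 0.34, 0.96, 2.21, 4.15, 0.17, 0.31]]
C2 [[-0.63, 0.16, 0.05, 2.17, 0.7, 0.27, -2.52]]
D [[-0.25, 0.49, -0.1, 2.15, 2.86, 0.3, 1.81]]
E [[-1.33, 1.18, 0.84, 2.03, 2.88, 0.78, 0.8], [-0.55, 0.86, 0.2, 2.01, 3.02, 0.92, 1.44], [-0.05, 0.91, -0.24, 2.0, 3.14, 0.96, 1.77]]
E2 [[-1.16, 0.85, 0.77, 2.09, 3.22, 0.58, 0.87], [-0.11, 0.72, -0.21, 2.09, 3.03, 0.68, 1.77]]
```

```bash
python3 - <<'E'
from h import *
go([.5,0.02,.33],down(.26))
print(pickle.load(open("f3.pkl","rb"))[2]["joint_pos"]) if 0 else None
E
```

```text
shift cm [  5.61  15.08 -11.15] turn [-0.003 -0.636 -0.004] rows>= 4.2
```

```bash
python3 -m crank '[[0,2,-2,0,-0.12,0,0],[1,5,-5,0,-0.25,0,0],[2.5,8,-8,0,-0.38,0,0],[4,11,-10,0,-0.51,0,0],[5.6,15,-11.1,0,-0.636,0,0],[5.6,15,-11.1,0,-0.636,0,0],[5.6,15,-11.1,0,-0.636,0,0]]'
python3 -c "
from h import *
s=env.observe();print(s['joint_pos'].round(2));import pickle;pickle.dump((0,0,s),open('f5.pkl','wb'));go([.52,-.04,.33],down(.26))"
```

```text
clock: 13.8
tcp_pos: [0.503, 0.0201, 0.3332]
tcp_rot: [-0.003, 0.992, 0.129, -0.001]
contact_force: [0.7, 1.2, -2.9]
finger_gap: 0.0237
gripper_force: 30.0
[-0.46  0.04  0.31  1.85 -0.02  1.26 -1.46]
shift cm [0.11 6.25 0.29] turn [-0.006  0.001 -0.002] rows>= 1.3
```

```bash
for i in 1; do python3 -m crank '[[0,0.6,0,0,0,-0.14,0],[0,1.2,0,0,0,-0.28,0],[0,1.8,0,0,0,-0.42,0],[0,2.4,0,0,0,-0.56,0],[0,3,0,0,0,-0.7,0],[0,3.6,0,0,0,-0.84,0],[0,4.2,0,0,0,-0.98,0],[0,4.8,0,0,0,-1.12,0],[0,5.4,0,0,0,-1.26,0],[0,6,0,0,0,-1.4,0]]'; done
python3 -m crank '[[0,0,0,0,0,-0.14,0],[0,0,0,0,0,-0.28,0],[0,0,0,0,0,-0.42,0],[0,0,0,0,0,-0.56,0],[0,0,0,0,0,-0.7,0],[0,0,0,0,0,-0.84,0],[0,0,0,0,0,-0.98,0],[0,0,0,0,0,-1.12,0],[0,0,0,0,0,-1.26,0],[0,0,0,0,0,-1.4,0]]'
python3 -c "
from h import *
s=env.observe();print(s['joint_pos'].round(2));import pickle;pickle.dump((0,0,s),open('f6.pkl','wb'))"
```

```text
clock: 14.8
tcp_pos: [0.5158, -0.0347, 0.3288]
tcp_rot: [-0.003, 0.672, 0.741, 0.001]
contact_force: [-0.4, 0.2, -2.1]
finger_gap: 0.0237
gripper_force: 30.0
clock: 15.8
tcp_pos: [0.5157, -0.0346, 0.3288]
tcp_rot: [-0.002, 0.037, 0.999, 0.002]
contact_force: [0.2, 1.1, -2.7]
finger_gap: 0.0239
gripper_force: 30.0
[-0.28  0.08  0.24  1.82 -0.02  1.25  1.47]
```

```bash
python3 -m crank '[[0,0,0,0,0,-0.14,0],[0,0,0,0,0,-0.28,0],[0,0,0,0,0,-0.42,0],[0,0,0,0,0,-0.56,0],[0,0,0,0,0,-0.7,0],[0,0,0,0,0,-0.84,0],[0,0,0,0,0,-0.95,0]]'
sed -i 's/"f4.pkl")\]/"f4.pkl","f5.pkl","f6.pkl")]/' fit.py; python3 fit.py | tail -6
cat > path.py <<'E'
from ik import *
def rows(W,step=.13,dt=4.0,show=10):
    "joint waypoints -> tool-frame rows from the present pose"
    st=env.observe();t0=st["tcp_pos"];R0=rot(st["tcp_rot"]);out=[];tl,Rl=t0,R0
    for a,b in zip(W[:-1],W[1:]):
        for u in np.linspace(0,1,120)[1:]:
            t,R=fk(a+u*(b-a),p,s)
            if np.linalg.norm(Ro.from_matrix(Rl.T@R).as_rotvec())>step or np.linalg.norm(t-tl)*100>dt or u==1:
                out.append((a+u*(b-a),t,R));tl,Rl=t,R
    for q,t,R in out[:show]:
        hd=[(t+R@v)[2] for v in([.144,0,0],[-.052,.075,.03],[-.052,-.075,.03])]
        print(np.r_[R0.T@(t-t0)*100].round(1),Ro.from_matrix(R0.T@R).as_rotvec().round(2),"| tcp",t.round(2),"minz",np.round(min(hd),2),"q",q.round(2))
    print(len(out))
E
python3 - <<'E'
from path import *
q=env.observe()["joint_pos"];print(q.round(2))
P1=np.array([-.2,.0,.15,1.95,0,.45,q[6]]);P2=P1.copy();P2[4]=3.0;P2[6]-=2.9
rows([q,P1,P2],show=30)
E
```

```text
clock: 16.5
tcp_pos: [0.5157, -0.0345, 0.3288]
tcp_rot: [-0.0, -0.424, 0.906, 0.003]
contact_force: [0.5, -0.7, -2.6]
finger_gap: 0.0238
gripper_force: 30.0
[ 0.0024 -0.0024 -0.008 ] 0.001 [-1.4   0.43  0.07  1.61 -0.03  1.11 -0.07]
[-0.0077 -0.0093  0.0016] 0.001 [-1.28  0.02  0.87  2.07 -0.01  1.07 -1.71]
[-0.0005  0.008  -0.0041] 0.0183 [-0.46 -0.09 -0.14  2.44  0.8   0.26 -2.64]
[0.0006 0.0011 0.0042] 0.001 [-0.46  0.04  0.31  1.85 -0.02  1.26 -1.46]
[0.002  0.0012 0.0031] 0.001 [-0.28  0.08  0.24  1.82 -0.02  1.25  1.47]
[0.0031 0.0015 0.0032] 0.0008 [-0.24  0.08  0.2   1.82 -0.02  1.25  2.41]
[-0.24  0.08  0.2   1.82 -0.02  1.25  2.41]
[-2.  -2.3  0.3] [ 0.1  -0.08 -0.  ] | tcp [ 0.55 -0.03  0.33] minz 0.29 q [-0.23  0.06  0.19  1.84 -0.02  1.11  2.41]
[-3.7 -4.4  0.5] [ 0.2  -0.17 -0.  ] | tcp [ 0.57 -0.03  0.32] minz 0.29 q [-0.23  0.05  0.18  1.87 -0.01  0.97  2.41]
[-5.4 -6.4  0.2] [ 0.3  -0.25 -0.01] | tcp [ 0.6  -0.03  0.33] minz 0.29 q [-0.22  0.04  0.17  1.89 -0.01  0.83  2.41]
[-7.  -8.4 -0.6] [ 0.4  -0.34 -0.01] | tcp [ 0.63 -0.03  0.33] minz 0.29 q [-0.21  0.02  0.16
[... 908 characters left out ...]
0.45  0.21] | tcp [ 0.74 -0.13  0.55] minz 0.49 q [-0.2   0.    0.15  1.95  1.66  0.45  0.8 ]
[ -9.6 -23.1 -25.7] [ 1.28 -0.54  0.19] | tcp [ 0.76 -0.11  0.58] minz 0.52 q [-0.2   0.    0.15  1.95  1.94  0.45  0.54]
[-12.7 -21.9 -28.5] [ 1.34 -0.64  0.15] | tcp [ 0.77 -0.08  0.61] minz 0.54 q [-0.2   0.    0.15  1.95  2.22  0.45  0.27]
[-16.1 -20.  -30.4] [ 1.37 -0.75  0.09] | tcp [ 0.77 -0.04  0.63] minz 0.55 q [-0.2   0.    0.15  1.95  2.5   0.45 -0.  ]
[-19.5 -17.5 -31.2] [ 1.37 -0.87  0.02] | tcp [0.78 0.   0.64] minz 0.56 q [-0.2   0.    0.15  1.95  2.77  0.45 -0.27]
[-22.2 -15.1 -31.1] [ 1.34 -0.95 -0.05] | tcp [0.77 0.04 0.64] minz 0.56 q [-0.2   0.    0.15  1.95  3.    0.45 -0.49]
17
```

```bash
python3 -m crank '[[-2,-2.3,0.3,0.1,-0.08,0,0],[-3.7,-4.4,0.5,0.2,-0.17,0,0],[-5.4,-6.4,0.2,0.3,-0.25,-0.01,0],[-7,-8.4,-0.6,0.4,-0.34,-0.01,0],[-8.6,-10.2,-1.7,0.5,-0.42,-0.01,0],[-9.5,-11.2,-2.7,0.57,-0.48,-0.02,0],[-7,-14.3,-4.4,0.65,-0.41,0.05,0],[-5.2,-17.2,-7.1,0.75,-0.36,0.1,0],[-4.3,-19.8,-10.5,0.86,-0.34,0.15,0]]'
python3 - <<'E'
from path import *
s_=env.observe();pickle.dump((0,0,s_),open("f7.pkl","wb"));q=s_["joint_pos"];print(q.round(2))
P2=np.array([-.2,.0,.15,1.95,3.0,.45,-.49]);P1=P2.copy();P1[4]=1.39;P1[6]=1.07
rows([q,P1,P2],show=12)
E
```

```text
clock: 17.4
tcp_pos: [0.6813, -0.105, 0.4002]
tcp_rot: [0.313, -0.336, 0.849, -0.261]
contact_force: [-0.2, 0.3, -3.8]
finger_gap: 0.0239
gripper_force: 30.0
[-0.17 -0.04  0.08  2.04  0.75  0.46  1.66]
[-0.2 -3.  -1.7] [0.13 0.02 0.01] | tcp [ 0.68 -0.12  0.43] minz 0.38 q [-0.18 -0.03  0.1   2.01  0.98  0.46  1.45]
[-1.5 -6.7 -2.2] [0.22 0.01 0.03] | tcp [ 0.7  -0.13  0.46] minz 0.41 q [-0.19 -0.02  0.12  1.98  1.15  0.45  1.29]
[ -3.2 -10.3  -3. ] [ 0.3  -0.02  0.04] | tcp [ 0.72 -0.14  0.5 ] minz 0.44 q [-0.2  -0.    0.14  1.96  1.33  0.45  1.13]
[ -3.9 -11.6  -3.3] [ 0.33 -0.03  0.04] | tcp [ 0.73 -0.14  0.51] minz 0.45 q [-0.2   0.    0.15  1.95  1.39  0.45  1.07]
[ -6.7 -13.9  -4.9] [ 0.43 -0.09  0.05] | tcp [ 0.74 -0.13  0.55] minz 0.48 q [-0.2   0.    0.15  1.95  1.65  0.45  0.82]
[-10.  -15.3  -6.7] [ 0.5  -0.18  0.05] | tcp [ 0.75 -0.11  0.58] minz 0.51 q [-0.2   0.    0.15  1.95  1.9   0.45  0.57]
[-13.6 -15.7  -8.4] [ 0.56 -0.28  0.05] | tcp [ 0.76 -0.09  0.61] minz 0.53 q [-0.2   0.    0.15  1.95  2.16  0.45  0.32]
[-17.3 -15.1 -10. ] [ 0.58 -0.39  0.04] | tcp [ 0.77 -0.05  0.63] minz 0.55 q [-0.2   0.    0.15  1.95  2.42  0.45  0.07]
[-20.7 -13.6 -11.4] [ 0.58 -0.5   0.02] | tcp [ 0.78 -0.01  0.64] minz 0.56 q [-0.2   0.    0.15  1.95  2.68  0.45 -0.18]
[-23.7 -11.1 -12.4] [ 0.55 -0.61  0.  ] | tcp [0.78 0.03 0.64] minz 0.56 q [-0.2   0.    0.15  1.95  2.93  0.45 -0.42]
[-24.4 -10.3 -12.6] [ 0.54 -0.64 -0.  ] | tcp [0.77 0.04 0.64] minz 0.56 q [-0.2   0.    0.15  1.95  3.    0.45 -0.49]
11
```

```bash
python3 -m crank '[[-0.2,-3,-1.7,0.13,0.02,0.01,0],[-1.5,-6.7,-2.2,0.22,0.01,0.03,0],[-3.5,-11,-3.1,0.32,-0.02,0.04,0],[-6.7,-13.9,-4.9,0.43,-0.09,0.05,0],[-10,-15.3,-6.7,0.5,-0.18,0.05,0],[-13.6,-15.7,-8.4,0.56,-0.28,0.05,0],[-17.3,-15.1,-10,0.58,-0.39,0.04,0],[-20.7,-13.6,-11.4,0.58,-0.5,0.02,0],[-23.7,-11.1,-12.4,0.55,-0.61,0,0],[-24.4,-10.3,-12.6,0.54,-0.64,0,0]]'
python3 - <<'E'
from path import *
s_=env.observe();pickle.dump((0,0,s_),open("f8.pkl","wb"));q=s_["joint_pos"];print(q.round(2))
A=np.array([-0.44, 0.31, 0.07, 2.45, 2.98, 0.41, 1.62])
P=np.array([-.35,.0,.1,2.3,3.0,.42,1.5])
rows([q,P],show=30)
t,R=hang(-.2,.30,.785); print(t)
E
```

```text
clock: 18.4
tcp_pos: [0.7745, 0.042, 0.6374]
tcp_rot: [0.64, -0.309, 0.609, -0.353]
contact_force: [-0.2, -0.1, -2.7]
finger_gap: 0.0239
gripper_force: 30.0
[-0.23 -0.03 -0.04  2.07  2.59  0.62 -0.11]
[-4.8  6.7 -5.3] [ 0.01  0.03 -0.05] | tcp [0.73 0.12 0.61] minz 0.53 q [-0.23 -0.03 -0.04  2.07  2.59  0.62 -0.1 ]
[-4.4  8.1 -5.6] [-0.02  0.02 -0.19] | tcp [0.72 0.13 0.59] minz 0.53 q [-0.24 -0.03 -0.03  2.09  2.62  0.6   0.01]
[-4.   9.5 -5.8] [-0.04  0.01 -0.32] | tcp [0.72 0.13 0.58] minz 0.52 q [-0.25 -0.02 -0.02  2.1   2.65  0.59  0.12]
[-3.5 11.  -6.2] [-0.07  0.   -0.46] | tcp [0.72 0.13 0.56] minz 0.5 q [-0.26 -0.02 -0.01  2.12  2.67  0.58  0.23]
[-3.  12.4 -6.5] [-0.1  -0.01 -0.59] | tcp [0.72 0.14 0.55] minz 0.47 q [-0.27 -0.02 -0.    2.13  2.7   0.56  0.34]
[-2.6 13.9 -6.9] [-0.13 -0.03 -0.72] | tcp [0.72 0.14 0.53] minz 0.45 q [-0.27 -0.02  0.01  2.15  2.73  0.55  0.45]
[-2.  15.3 -7.3] [-0.16 -0.05 -0.86] | tcp [0.71 0.15 0.52] minz 0.43 q [-0.28 -0.02  0.02  2.17  2.76  0.54  0.55]
[-1.5 16.8 -7.8] [-0.18 -0.08 -0.99] | tcp [0.71 0.15 0.5 ] minz 0.41 q [-0.29 -0.01  0.
[... 308 characters left out ...]
 0.16 0.46] minz 0.36 q [-0.31 -0.01  0.05  2.23  2.87  0.48  0.99]
[  0.9  22.5 -10.1] [-0.27 -0.21 -1.52] | tcp [0.69 0.16 0.44] minz 0.35 q [-0.32 -0.01  0.06  2.24  2.9   0.47  1.09]
[  1.5  23.9 -10.8] [-0.29 -0.25 -1.65] | tcp [0.68 0.17 0.42] minz 0.34 q [-0.33 -0.01  0.07  2.26  2.92  0.46  1.2 ]
[  2.2  25.2 -11.6] [-0.3  -0.3  -1.78] | tcp [0.68 0.17 0.41] minz 0.33 q [-0.34 -0.    0.08  2.27  2.95  0.44  1.31]
[  2.8  26.6 -12.3] [-0.32 -0.35 -1.91] | tcp [0.67 0.17 0.39] minz 0.32 q [-0.34 -0.    0.09  2.29  2.98  0.43  1.42]
[  3.4  27.6 -12.9] [-0.32 -0.39 -2.01] | tcp [0.67 0.17 0.38] minz 0.31 q [-0.35  0.    0.1   2.3   3.    0.42  1.5 ]
16
[0.43383001 0.19359692 0.21193269]
```

```bash
python3 - <<'E'
import re
k=open("kin.py").read()
k=k.replace("t=t+R@[p[4],0,p[2]]","t=t+R@[p[4],p[10],p[2]]").replace("t=t+R@[p[5],0,0]","t=t+R@[p[5],p[11],p[14]]").replace("t=t+R@[0,p[8],p[3]]","t=t+R@[p[12],p[8],p[3]]").replace("t=t+R@[p[6],0,p[7]]","t=t+R@[p[6],p[13],p[7]]")
open("kin.py","w").write(k)
f=open("fit.py").read()
f=f.replace('"f6.pkl")','"f6.pkl","f7.pkl","f8.pkl")').replace("0.01*p","0.003*p").replace(".3,0,c]",".3,0,c,0,0,0,0,0]").replace("product([1,-1],repeat=4)","product([-1],repeat=4)").replace("(0,1.57,3.14,-1.57)","(1.57,)")
open("fit.py","w").write(f)
E
python3 fit.py; python3 ik.py
```

```text
0.0030993365766903286 (-1, -1, -1, -1) [-3.000e-03  2.920e-01  5.300e-01  2.490e-01  2.000e-03 -1.400e-02
 -8.000e-03  3.300e-01  1.000e-03  1.569e+00 -3.000e-02 -3.000e-02
  1.800e-02  1.000e-03  2.490e-01]
[-0.0024  0.0006  0.0015] 0.001 [-1.4   0.43  0.07  1.61 -0.03  1.11 -0.07]
[-0.0064 -0.0099 -0.0003] 0.001 [-1.28  0.02  0.87  2.07 -0.01  1.07 -1.71]
[0.004  0.0017 0.0014] 0.0018 [-0.46 -0.09 -0.14  2.44  0.8   0.26 -2.64]
[0.0031 0.0024 0.0001] 0.001 [-0.46  0.04  0.31  1.85 -0.02  1.26 -1.46]
[0.0043 0.0024 0.0001] 0.001 [-0.28  0.08  0.24  1.82 -0.02  1.25  1.47]
[-0.005   0.0009 -0.0007] 0.0022 [-0.17 -0.04  0.08  2.04  0.75  0.46  1.66]
[ 0.0017  0.0002 -0.001 ] 0.003 [-0.23 -0.03 -0.04  2.07  2.59  0.62 -0.11]
[ 0.0017  0.0002 -0.001 ] 0.003 [-0.23 -0.03 -0.04  2.07  2.59  0.62 -0.11]
A []
A2 [[-0.57, 0.03, -0.05, 2.3, 0.28, 0.48, -2.16], [-1.25, 0.04, 0.65, 2.3, 0.22, 0.47, -2.1]]
B [[-0.65, 0.25, 0.01, 2.41, 2.36, 0.37, 2.04], [-1.34, 0.42, 0.82, 2.42, 3.17, 0.31, 1.12]]
C [[-0.84, 0.2, 0.24, 2.34, 2.17, 0.25, 2.25], [-1.53, 0.49, 1.13, 2.34, 3.87, 0.27, 0.42], [-0.29, 0.19, -0.36, 2.33, 1.95, 0.34, 2.51]]
C2 [[-0.51, 0.15, -0.08, 2.22, 0.83, 0.27, -2.65], [-1.4, 0.29, 0.95, 2.21, -0.44, 0.17, -1.44]]
D [[-0.56, 0.38, -0.02, 2.26, 2.43, 0.35, 2.03]]
E [[-1.19, 0.94, 0.69, 2.33, 2.91, 1.03, 1.01], [-0.62, 0.69, 0.02, 2.33, 2.79, 1.1, 1.6]]
E2 [[-0.79, 0.56, 0.23, 2.33, 2.82, 0.73, 1.53], [0.14, 0.63, -0.84, 2.33, 2.49, 0.91, 2.26], [-0.3, 0.53, -0.33, 2.33, 2.63, 0.8, 1.91]]
```

```bash
cat > cabf.py <<'E'
from h import *
import pickle
w,sc,st=pickle.load(open("f4.pkl","rb"))
g=cv2.GaussianBlur(cv2.cvtColor(w["pixels"],cv2.COLOR_BGR2GRAY),(3,3),0).astype(float)
def cross(line,lo,hi,sgn):
    d=sgn*np.diff(line[lo:hi]);i=int(np.argmax(d))
    if d[i]<6 or i in(0,len(d)-1): return None
    a,b,c=d[i-1],d[i],d[i+1];den=a-2*b+c
    return lo+i+.5+(0.5*(a-c)/den if den else 0)
bot=[(x,y) for x in list(range(222,288,3))+list(range(348,372,3)) if (y:=cross(g[:,x],170,205,1)) is not None]
left=[(x,y) for y in range(40,170,4) if (x:=cross(g[y],int(85+(y-10)*.714)-14,int(85+(y-10)*.714)+14,-1)) is not None]
right=[(x,y) for y in range(30,170,4) if (x:=cross(g[y],int(447-(y-5)*.389)-12,int(447-(y-5)*.389)+12,1)) is not None]
def fit(P):
    P=np.array(P,np.float32)
    for _ in range(3):
        vx,vy,x0,y0=cv2.fitLine(P,cv2.DIST_HUBER,0,.01,.01).ravel();r=np.abs((P[:,0]-x0)*vy-(P[:,1]-y0)*vx);P=P[r<max(1.,2*np.median(r))]
    print(len(P),"resid",r.mean().round(2));return np.cross([x0,y0,1],[x0+vx,y0+vy,1])
b,l,r=fit(bot),fit(left),fit(right)
X=[np.cross(b,l),np.cross(b,r)];X=[x[:2]/x[2] for x in X];print(X)
for z in(0.,.008):
    P=ray(w,X,z)[:,:2];e=P[0]-P[1];print(z,P.round(4),"width",np.linalg.norm(e).round(4),"yaw",np.arctan2(-e[0],e[1]).round(4))
    y=e/np.linalg.norm(e);print("centre",P.mean(0)+.1*np.array([y[1],-y[0]]))
print(st["tcp_pos"],proj(w,[cab(-.1,.12,0),cab(-.1,-.12,0)]))
# ring in the hand: circle of its outer edge; expected ring centre in the tool frame is (.12,0,-.0045)
s=st;R=rot(s["tcp_rot"]);print("ring px expected",proj(w,[s["tcp_pos"]+R@[.12,0,-.0045],s["tcp_pos"]+R@[.096,.012,-.0145],s["tcp_pos"]+R@[.096,-.012,-.0145]]).round(1))
E
python3 cabf.py
```

```text
22 resid 1.76
28 resid 0.08
35 resid 0.08
[array([211.54973554, 190.71224699]), array([376.21336926, 183.97301273])]
0.0 [[0.5736 0.3554]
 [0.6435 0.132 ]] width 0.2341 yaw 0.3033
centre [0.7039652  0.27354713]
0.008 [[0.5708 0.3513]
 [0.6392 0.1326]] width 0.2291 yaw 0.3033
centre [0.70040554 0.27184601]
[0.48154033 0.17318287 0.20745053] [[212.33261571 187.53236446]
 [381.11540719 187.2051902 ]]
ring px expected [[320.7  19.2]
 [346.5  68.6]
 [295.2  68.6]]
```

```bash
cat >> cabf.py <<'E'
print("----");print([(x,round(float(y),1)) for x,y in bot])
print(g[176:200:1,250].astype(int),g[176:200,360].astype(int))
c=-w["R"].T@w["t"];print("cam",c)
rv=ray(w,[np.cross(l,[0,1,-150])[:2]/np.cross(l,[0,1,-150])[2],np.cross(r,[0,1,-150])[:2]/np.cross(r,[0,1,-150])[2]],0)
print("bearings",np.arctan2(*(rv-c)[:,1::-1].T))
E
python3 cabf.py | sed -n '/----/,$p'
```

```text
----
[(222, 188.0), (225, 188.4), (228, 189.7), (231, 189.9), (234, 190.6), (237, 191.7), (240, 192.2), (243, 192.7), (246, 193.4), (249, 192.7), (252, 193.5), (255, 193.7), (258, 194.6), (261, 195.6), (264, 195.7), (267, 196.6), (270, 185.7), (273, 185.6), (276, 185.6), (279, 197.6), (282, 185.6), (285, 185.7), (348, 184.9), (351, 184.9), (354, 184.8), (357, 184.8), (360, 184.8), (363, 184.8), (366, 184.9), (369, 184.8)]
[ 73  73  74  73  72  72  72  70  65  69  89 106 112 113 113 112 124 150
 169 174 176 177 178 177] [ 73  72  72  72  73  73  70  64  70  93 113 120 121 122 124 125 125 124
 123 122 121 121 121 121]
cam [0.4396613  0.16298149 0.37951466]
bearings [ 0.96291473 -0.15138307]
```

```bash
sed -i 's/170,205,1/172,189,1/' cabf.py; python3 cabf.py | sed -n '1,9p'
```

```text
29 resid 0.09
28 resid 0.08
35 resid 0.08
[array([208.1556847 , 186.37861463]), array([375.92943653, 184.67865475])]
0.0 [[0.5787 0.3627]
 [0.6423 0.1322]] width 0.2392 yaw 0.2691
centre [0.70688365 0.27403915]
0.008 [[0.5758 0.3585]
 [0.638  0.1328]] width 0.2341 yaw 0.2691
```

```bash
python3 - <<'E'
h=open("h.py").read()
h=h.replace("CC=np.array([.706,.266]);CY=.26","CC=np.array([.7069,.2740]);CY=.269").replace("GX,GZ,GY=0.,.0255,0.","GX,GZ,GY=.002,.0255,-.0015")
h=h.replace("def hang(cx,cz,th,y=0.):","def hang(cx,cz,th,yaw=0.,y=0.):").replace('C=np.array([[np.cos(CY),-np.sin(CY),0],[np.sin(CY),np.cos(CY),0],[0,0,1]])','C=Ro.from_rotvec([0,0,CY+yaw]).as_matrix()')
open("h.py","w").write(h)
E
cat > plan.py <<'E'
from path import *
f=pickle.load(open("f0.pkl","rb"))["top"];print("hook px top (231.4,139.2) (224.4,112.8):",proj(f,[cab(-.015,0,.255),cab(.092,0,.237)]).round(1))
q=env.observe()["joint_pos"]
W=dict(W0=(-.2,.36,.785,-.4),W1=(-.14,.22,.785,-.4),W2=(-.06,.225,.785,-.4),W3=(-.032,.272,.785,-.3),W4=(.015,.212,.785,-.2),W5=(.02,.205,.6,-.1),W6=(.02,.205,.4,0),W7=(.02,.205,.3,0))
Q={}
for n,a in W.items():
    t,R=hang(*a);best=None
    for i in range(12):
        q0=q if i==0 else q+rng.normal(0,.5,7)
        r=ik(t,R,q0,.01);a_,B_=fk(r.x,p,s);e=np.linalg.norm(a_-t)+np.abs(B_-R).max()*.1+ .002*np.abs(r.x-q).max()
        if r.x[4]>1.2 and (best is None or e<best[0]): best=(e,r.x,np.linalg.norm(a_-t),np.abs(B_-R).max())
    q=best[1];Q[n]=q;print(n,t.round(3),q.round(2),"err",np.round(best[2:],3))
pickle.dump(Q,open("Q.pkl","wb"))
E
python3 plan.py
```

```text
hook px top (231.4,139.2) (224.4,112.8): [[230.4 140.4]
 [222.8 113. ]]
W0 [0.434 0.23  0.273] [ 0.77 -0.41 -1.22  2.45  4.15  0.17 -0.1 ] err [0.093 0.335]
W1 [0.492 0.246 0.133] [-0.96  0.24 -0.06  2.42  1.47  0.71  2.28] err [0. 0.]
W2 [0.569 0.267 0.138] [-0.81  0.32 -0.09  2.27  1.49  0.67  2.4 ] err [0. 0.]
W3 [0.596 0.266 0.185] [-0.59  0.24 -0.24  2.23  1.47  0.61  2.62] err [0. 0.]
W4 [0.641 0.271 0.125] [-0.36  0.4  -0.4   2.21  1.81  0.58  2.46] err [0. 0.]
W5 [0.664 0.267 0.105] [-0.05  0.55 -0.71  2.29  2.29  0.87  2.23] err [0. 0.]
W6 [0.686 0.267 0.095] [-0.12  0.67 -0.54  2.33  2.71  1.08  1.98] err [0. 0.]
W7 [0.697 0.27  0.091] [-0.26  0.72 -0.37  2.32  2.79  1.22  1.85] err [0. 0.]
```

```bash
cat > clr.py <<'E'
from path import *
c,s_=np.cos(CY),np.sin(CY)
PTS=np.array([[.144,0,0],[.1,.012,.02],[.1,-.012,.02],[.05,0,.025],[-.052,.075,.025],[-.052,-.075,.025],[-.052,.075,-.015],[-.052,-.075,-.015],[-.03,.075,.025],[-.03,-.075,.025],[-.052,0,.025],
 [.038,.09,-.08],[-.038,.09,-.08],[.038,-.09,-.08],[-.038,-.09,-.08],[.09,0,-.17],[0,.1,-.12],[0,-.1,-.12],[0,0,-.33],[.06,0,-.33]])
def clear(t,R):
    X=t+PTS@R.T; d=X[:,:2]-CC; u=np.c_[c*d[:,0]+s_*d[:,1],-s_*d[:,0]+c*d[:,1],X[:,2]-.153]
    m=np.max(np.abs(u)-[.1,.12,.153],axis=1).min(); return min(m,X[:,2].min())
def pathclear(a,b): return min(clear(*fk(a+u*(b-a),p,s)) for u in np.linspace(0,1,25))
if __name__=="__main__":
    q=env.observe()["joint_pos"];Q=pickle.load(open("Q.pkl","rb"));W1=Q["W1"]
    print("direct",pathclear(q,W1)); res=[]
    for i in range(400):
        v=rng.uniform(0,1,7)*(W1-q)+q+rng.normal(0,.35,7); v=np.clip(v,LO+.05,HI-.05)
        m=min(pathclear(q,v),pathclear(v,W1))
        if m>.015: res.append((np.abs(v-q).max()+np.abs(W1-v).max(),m,v))
    res.sort(key=lambda r:r[0])
    for r in res[:4]: print(round(r[0],2),round(r[1],3),r[2].round(2))
    if res: pickle.dump(res[0][2],open("via.pkl","wb"))
E
python3 clr.py
```

```text
direct -0.051832753025370215
2.39 0.016 [-0.5   0.27  0.35  2.41  1.85  0.65  1.41]
2.39 0.018 [-0.07  0.06  0.56  2.31  1.55  1.57  1.35]
2.39 0.018 [-0.41  0.45  0.88  2.22  1.45  1.    1.16]
2.39 0.021 [-1.27 -0.14 -0.14  2.39  1.87  0.21  1.31]
```

```bash
python3 - <<'E'
from path import *
q=env.observe()["joint_pos"];Q=pickle.load(open("Q.pkl","rb"));v=np.array([-0.5,.27,.35,2.41,1.85,.65,1.41])
rows([q,v,Q["W1"]],step=.145,dt=4.8,show=40)
E
```

```text
[4.2 2.9 0.1] [-0.03  0.07 -0.1 ] | tcp [0.78 0.02 0.59] minz 0.52 q [-0.26 -0.   -0.01  2.1   2.53  0.62  0.02]
[ 8.4  5.5 -0.3] [-0.07  0.14 -0.19] | tcp [0.78 0.   0.54] minz 0.49 q [-0.28  0.02  0.02  2.13  2.46  0.62  0.15]
[12.5  8.1 -1.1] [-0.12  0.21 -0.29] | tcp [ 0.77 -0.02  0.5 ] minz 0.44 q [-0.3   0.05  0.06  2.16  2.4   0.63  0.27]
[16.6 10.6 -2.2] [-0.17  0.27 -0.39] | tcp [ 0.76 -0.04  0.46] minz 0.39 q [-0.32  0.07  0.09  2.19  2.34  0.63  0.4 ]
[20.6 13.  -3.6] [-0.23  0.33 -0.49] | tcp [ 0.75 -0.05  0.41] minz 0.34 q [-0.34  0.1   0.12  2.21  2.28  0.63  0.53]
[24.8 15.3 -5.5] [-0.3   0.39 -0.6 ] | tcp [ 0.73 -0.08  0.37] minz 0.28 q [-0.37  0.13  0.16  2.24  2.21  0.63  0.67]
[28.9 17.5 -7.8] [-0.38  0.45 -0.71] | tcp [ 0.71 -0.1   0.33] minz 0.24 q [-0.39  0.15  0.19  2.28  2.14  0.64  0.81]
[ 32.8  19.3 -10.4] [-0.47  0.5  -0.82] | tcp [ 0.69 -0.12  0.29] minz 0.19 q [-0.42  0.18  0.23  2.31  2.07  0.64  0.95]
[ 36.6  20.9 -13.4] [-0.56  0.54 -0.93] | tcp [ 0.66 -0.14  0.25] minz 0.16 q [-0.44  0.21  0.27  2.34  2.    0.64  1.09]
[ 40.1  22.2 -16.6] [-0.66  0.58
[... 834 characters left out ...]
.9] [-0.94  0.11 -1.61] | tcp [0.58 0.06 0.15] minz 0.08 q [-0.75  0.25  0.13  2.41  1.64  0.69  1.89]
[ 21.5  42.6 -24.6] [-0.96 -0.01 -1.7 ] | tcp [0.56 0.11 0.15] minz 0.08 q [-0.8   0.25  0.08  2.41  1.6   0.69  1.98]
[ 18.   45.4 -26.6] [-0.96 -0.12 -1.79] | tcp [0.55 0.16 0.14] minz 0.08 q [-0.85  0.25  0.04  2.42  1.56  0.7   2.08]
[ 14.7  48.  -29.1] [-0.97 -0.24 -1.87] | tcp [0.52 0.2  0.14] minz 0.08 q [-0.9   0.24 -0.    2.42  1.52  0.71  2.17]
[ 11.6  50.5 -31.8] [-0.96 -0.36 -1.96] | tcp [0.5  0.24 0.13] minz 0.08 q [-0.95  0.24 -0.05  2.42  1.48  0.71  2.27]
[ 11.1  50.8 -32.3] [-0.96 -0.38 -1.98] | tcp [0.49 0.25 0.13] minz 0.08 q [-0.96  0.24 -0.06  2.42  1.47  0.71  2.28]
22
```

```bash
python3 - <<'E'
from clr import *
q=env.observe()["joint_pos"];Q=pickle.load(open("Q.pkl","rb"))
v=np.array([-0.58,.12,.2,2.37,1.8,.6,1.5]);v2=np.array([-.8,.15,.08,2.41,1.6,.65,1.98])
print(pathclear(q,v),pathclear(v,v2),pathclear(v2,Q["W1"]))
rows([q,v,v2,Q["W1"]],step=.145,dt=4.8,show=10)
rows([q,v,v2,Q["W1"]],step=.145,dt=4.8,show=30)
E
```

```text
0.05107791910118514 -0.012450950631932384 0.012389243726675742
[ 3.2  3.6 -0.4] [-0.05  0.07 -0.12] | tcp [0.77 0.04 0.59] minz 0.52 q [-0.27 -0.01 -0.02  2.1   2.5   0.62  0.07]
[ 6.3  7.  -1.3] [-0.1   0.12 -0.25] | tcp [0.77 0.03 0.54] minz 0.49 q [-0.31  0.    0.01  2.14  2.42  0.61  0.24]
[ 9.5 10.4 -2.5] [-0.17  0.18 -0.37] | tcp [0.76 0.02 0.5 ] minz 0.43 q [-0.35  0.02  0.04  2.17  2.33  0.61  0.42]
[12.5 13.6 -4. ] [-0.24  0.22 -0.5 ] | tcp [0.75 0.02 0.45] minz 0.38 q [-0.38  0.04  0.06  2.2   2.24  0.61  0.59]
[15.5 16.8 -5.8] [-0.32  0.26 -0.63] | tcp [0.73 0.01 0.41] minz 0.32 q [-0.42  0.05  0.09  2.23  2.16  0.61  0.77]
[18.2 19.5 -7.8] [-0.4   0.28 -0.75] | tcp [0.71 0.   0.37] minz 0.28 q [-0.46  0.07  0.11  2.26  2.08  0.61  0.93]
[ 20.9  22.1 -10. ] [-0.49  0.3  -0.86] | tcp [ 0.69 -0.    0.33] minz 0.24 q [-0.49  0.08  0.14  2.29  2.    0.6   1.09]
[ 23.5  24.5 -12.4] [-0.58  0.31 -0.98] | tcp [ 0.67 -0.01  0.29] minz 0.2 q [-0.53  0.1   0.16  2.32  1.92  0.6   1.26]
[ 26.   26.7 -15. ] [-0.67  0.31 -1.1 ] | tcp [ 0.65 -0.02  0.26] minz 0.17 q [-0.56  0.11  0.19  
[... 1585 characters left out ...]
1.6] [-0.86  0.04 -1.5 ] | tcp [0.59 0.1  0.2 ] minz 0.12 q [-0.75  0.14  0.11  2.4   1.65  0.64  1.87]
[ 17.2  40.5 -23.8] [-0.89 -0.06 -1.61] | tcp [0.57 0.13 0.19] minz 0.11 q [-0.8   0.15  0.08  2.41  1.6   0.65  1.98]
[ 15.   44.  -26.2] [-0.92 -0.16 -1.73] | tcp [0.55 0.17 0.17] minz 0.1 q [-0.85  0.18  0.04  2.41  1.56  0.67  2.08]
[ 13.   47.4 -28.9] [-0.94 -0.26 -1.84] | tcp [0.52 0.21 0.15] minz 0.09 q [-0.9   0.21 -0.01  2.41  1.52  0.69  2.17]
[ 11.4  50.4 -31.8] [-0.96 -0.36 -1.96] | tcp [0.5  0.24 0.14] minz 0.08 q [-0.95  0.23 -0.05  2.42  1.48  0.71  2.27]
[ 11.1  50.8 -32.3] [-0.96 -0.38 -1.98] | tcp [0.49 0.25 0.13] minz 0.08 q [-0.96  0.24 -0.06  2.42  1.47  0.71  2.28]
18
```

```bash
python3 -m crank '[[3.2,3.6,-0.4,-0.05,0.07,-0.12,0],[6.3,7,-1.3,-0.1,0.12,-0.25,0],[9.5,10.4,-2.5,-0.17,0.18,-0.37,0],[12.5,13.6,-4,-0.24,0.22,-0.5,0],[15.5,16.8,-5.8,-0.32,0.26,-0.63,0],[18.2,19.5,-7.8,-0.4,0.28,-0.75,0],[20.9,22.1,-10,-0.49,0.3,-0.86,0],[23.5,24.5,-12.4,-0.58,0.31,-0.98,0],[26,26.7,-15,-0.67,0.31,-1.1,0],[27.2,27.7,-16.4,-0.72,0.31,-1.16,0]]'
python3 - <<'E'
from clr import *
k=env.observe();q=k["joint_pos"];print(q.round(2),clear(k["tcp_pos"],rot(k["tcp_rot"])))
Q=pickle.load(open("Q.pkl","rb"));res=[]
for i in range(500):
    v=rng.uniform(0.2,.8)*(Q["W1"]-q)+q+rng.normal(0,.12,7); v=np.clip(v,LO+.04,HI-.04)
    zz=min((t+PTS[:11]@R.T)[:,2].min() for t,R in[fk(v,p,s)])
    m=min(pathclear(q,v),pathclear(v,Q["W1"]))
    if zz>.10: res.append((m,zz,v))
res.sort(key=lambda r:-r[0])
for r in res[:2]: print(np.round(r[0],3),round(r[1],2),r[2].round(2))
print(clear(*hang(-.14,.22,.785,-.4)))
rows([q,res[0][2],Q["W1"]],step=.145,dt=4.8,show=20)
E
```

```text
clock: 19.4
tcp_pos: [0.6327, -0.0246, 0.2436]
tcp_rot: [-0.107, 0.723, -0.51, 0.453]
contact_force: [0.5, -0.4, -1.5]
finger_gap: 0.0242
gripper_force: 30.0
[-0.34  0.12 -0.06  2.36  1.78  0.64  1.53] 0.05252552177444875
0.02 0.18 [-0.33 -0.02 -0.01  2.42  1.43  0.8   1.88]
0.019 0.1 [-0.42  0.23  0.04  2.42  1.63  0.84  1.65]
0.020725405971635302
[ 3.9  2.6 -1.2] [-0.07  0.08  0.  ] | tcp [ 0.61 -0.07  0.26] minz 0.16 q [-0.34  0.07 -0.04  2.38  1.65  0.7   1.66]
[ 7.3  5.7 -2.8] [-0.14  0.14  0.  ] | tcp [ 0.58 -0.1   0.26] minz 0.17 q [-0.34  0.02 -0.02  2.4   1.54  0.75  1.77]
[ 9.9  9.1 -4.6] [-0.22  0.18  0.  ] | tcp [ 0.55 -0.13  0.27] minz 0.18 q [-0.33 -0.02 -0.01  2.42  1.43  0.8   1.88]
[ 5.3  7.3 -4.5] [-0.19  0.12 -0.11] | tcp [ 0.56 -0.09  0.25] minz 0.17 q [-0.41  0.01 -0.01  2.42  1.44  0.79  1.93]
[ 0.6  5.7 -4.6] [-0.16  0.06 -0.23] | tcp [ 0.56 -0.04  0.24] minz 0.15 q [-0.48  0.04 -0.02  2.42  1.44  0.78  1.98]
[-4.2  4.5 -5.1] [-0.12  0.   -0.35] | tcp [0.56 0.01 0.22] minz 0.14 q [-0.55  0.07 -0.02  2.42  1.45  0.77  2.02]
[-9.   3.5 -5.9] [-0.09 -0.05 -0.46] | tcp [0.56 0.05 0.21] minz 0.13 q [-0.63  0.1  -0.03  2.42  1.45  0.76  2.07]
[-13.7   2.9  -7. ] [-0.05 -0.1  -0.58] | tcp [0.55 0.1  0.19] minz 0.12 q [-0.7   0.13 -0.04  2.42  1.45  0.75  2.12]
[-18.4   2.7  -8.4] [-0.01 -0.15 -0.7 ] | tcp [0.54 0.14 0.17] minz 0.11 q [-0.77  0.16 -0.04  2.42  1.46  0.74  2.17]
[-23.    2.7 -10. ] [ 0.03 -0.19 -0.82] | tcp [0.52 0.19 0.16] minz 0.09 q [-0.85  0.19 -0.05  2.42  1.46  0.73  2.21]
[-27.4   3.1 -11.8] [ 0.08 -0.24 -0.94] | tcp [0.5  0.23 0.14] minz 0.08 q [-0.92  0.22 -0.05  2.42  1.47  0.72  2.26]
[-29.6   3.4 -12.8] [ 0.11 -0.26 -1.  ] | tcp [0.49 0.25 0.13] minz 0.08 q [-0.96  0.24 -0.06  2.42  1.47  0.71  2.28]
12
```

```bash
python3 -m crank '[[3.9,2.6,-1.2,-0.07,0.08,0,0],[7.3,5.7,-2.8,-0.14,0.14,0,0],[9.9,9.1,-4.6,-0.22,0.18,0,0],[5.3,7.3,-4.5,-0.19,0.12,-0.11,0],[0.6,5.7,-4.6,-0.16,0.06,-0.23,0],[-4.2,4.5,-5.1,-0.12,0,-0.35,0],[-9,3.5,-5.9,-0.09,-0.05,-0.46,0],[-13.7,2.9,-7,-0.05,-0.1,-0.58,0],[-18.4,2.7,-8.4,-0.01,-0.15,-0.7,0],[-23,2.7,-10,0.03,-0.19,-0.82,0]]'
python3 - <<'E'
from clr import *
k=env.observe();print(k["joint_pos"].round(2),clear(k["tcp_pos"],rot(k["tcp_rot"])))
go(*hang(-.14,.22,.785,-.4))
E
```

```text
clock: 20.4
tcp_pos: [0.5255, 0.1889, 0.1606]
tcp_rot: [0.023, 0.902, -0.16, 0.4]
contact_force: [1.2, 0.0, -2.7]
finger_gap: 0.0238
gripper_force: 30.0
[-0.63  0.23 -0.31  2.39  1.47  0.8   2.21] 0.0205164742237936
shift cm [-5.63 -4.13 -1.49] turn [ 0.071 -0.042 -0.189] rows>= 1.4
```

```bash
python3 -m crank '[[-2.5,-2,-0.7,0.035,-0.02,-0.1,0],[-5.6,-4.1,-1.5,0.07,-0.042,-0.189,0],[-5.6,-4.1,-1.5,0.07,-0.042,-0.189,0],[-5.6,-4.1,-1.5,0.07,-0.042,-0.189,0]]'
python3 - <<'E'
from clr import *
k=env.observe();print(k["joint_pos"].round(2))
for a in((-.14,.22,.785,-.4),(-.1,.222,.785,-.4),(-.06,.225,.785,-.4),(-.045,.25,.785,-.37),(-.035,.274,.785,-.33)): go(*hang(*a))
f=grab("wrist");pickle.dump((f,k),open("f9.pkl","wb"))
# ring in the image: bright grey blob check of handle end
R=rot(k["tcp_rot"]);t=k["tcp_pos"]
print("pred px ring, handle end, tip, bend",proj(f,[t+R@[.118,-.0015,-.0045],t+R@[.094,0,-.0145],cab(-.015,0,.255),cab(.025,0,.215)]).round(1))
hsv=cv2.cvtColor(f["pixels"],cv2.COLOR_BGR2HSV);m=cv2.inRange(hsv,(12,60,60),(30,200,255));m[:, :270]=0;m[:,370:]=0
ys,xs=np.nonzero(m[:250]);print("handle top row",ys.min(),"cols at +20",xs[ys==ys.min()+20].min(),xs[ys==ys.min()+20].max())
E
```

```text
clock: 20.8
tcp_pos: [0.4928, 0.2443, 0.134]
tcp_rot: [0.025, 0.921, -0.063, 0.382]
contact_force: [1.2, 0.5, -2.7]
finger_gap: 0.0237
gripper_force: 30.0
[-0.69  0.27 -0.36  2.39  1.48  0.8   2.28]
shift cm [-0.1  -0.14 -0.01] turn [ 0.002 -0.001 -0.005] rows>= 0.0
shift cm [ 2.64 -1.71  2.46] turn [ 0.002 -0.001 -0.005] rows>= 0.8
shift cm [ 5.44 -3.29  4.85] turn [ 0.002 -0.001 -0.005] rows>= 1.6
shift cm [ 8.19 -3.64  4.07] turn [ 0.023 -0.001 -0.026] rows>= 2.0
shift cm [10.56 -3.72  3.04] turn [ 0.052 -0.001 -0.054] rows>= 2.3
pred px ring, handle end, tip, bend [[ 317.7   22.6]
 [ 321.    71.9]
 [ 230.4 -141.7]
 [ 230.4  -74.5]]
handle top row 73 cols at +20 293 342
```

```bash
python3 -m crank '[[1.3,-0.9,1.2,0,0,0,0],[2.6,-1.7,2.5,0,0,0,0],[4,-2.5,3.7,0,0,0,0],[5.4,-3.3,4.85,0,0,0,0],[5.4,-3.3,4.85,0,0,0,0]]'
python3 - <<'E'
from clr import *
k=env.observe();print(k["joint_pos"].round(2))
for a in((-.06,.225,.785,-.4),(-.045,.25,.785,-.37),(-.035,.274,.785,-.33)): go(*hang(*a))
E
```

```text
clock: 21.35
tcp_pos: [0.5717, 0.2659, 0.1393]
tcp_rot: [0.025, 0.921, -0.066, 0.383]
contact_force: [-0.0, -0.3, -2.0]
finger_gap: 0.0237
gripper_force: 30.0
[-0.62  0.35 -0.3   2.25  1.51  0.75  2.4 ]
shift cm [-0.24 -0.08 -0.12] turn [ 0.004 -0.003 -0.009] rows>= 0.1
shift cm [ 2.5  -0.45 -0.9 ] turn [ 0.025 -0.003 -0.031] rows>= 0.5
shift cm [ 4.87 -0.54 -1.92] turn [ 0.053 -0.003 -0.059] rows>= 1.1
```

```bash
python3 -m crank '[[1.2,-0.2,-0.4,0.01,0,-0.01,0],[2.5,-0.4,-0.9,0.025,0,-0.03,0],[3.7,-0.5,-1.4,0.04,0,-0.045,0],[4.9,-0.5,-1.9,0.053,0,-0.06,0],[4.9,-0.5,-1.9,0.053,0,-0.06,0],[4.9,-0.5,-1.9,0.053,0,-0.06,0]]'
python3 - <<'E'
from clr import *
k=env.observe();print(k["joint_pos"].round(2))
C=Ro.from_rotvec([0,0,CY]).as_matrix();R=rot(k["tcp_rot"]);rg=k["tcp_pos"]+R@[.118,-.0015,-.0045]
print("ring in cab",(C.T@(rg-[*CC,0])).round(4))
for a in((-.035,.274,.785,-.33),(-.015,.252,.785,-.3),(.0,.236,.785,-.26),(.015,.216,.785,-.22)): go(*hang(*a))
f=grab("wrist");pickle.dump((f,k),open("f10.pkl","wb"))
s9=grab("scene");pickle.dump(s9,open("s10.pkl","wb"))
print("wrist px ring, tip, bend, rail:",proj(f,[rg,cab(-.015,0,.255),cab(.025,0,.215),cab(.092,0,.237)]).round(1))
print("scene px:",proj(s9,[rg,cab(-.015,0,.255),cab(.025,0,.215),cab(.092,0,.237)]).round(1))
E
```

```text
clock: 21.95
tcp_pos: [0.5905, 0.268, 0.1864]
tcp_rot: [0.012, 0.923, -0.027, 0.383]
contact_force: [-0.5, 0.4, -3.1]
finger_gap: 0.0237
gripper_force: 30.0
[-0.57  0.26 -0.3   2.22  1.44  0.67  2.61]
ring in cab [-0.0374  0.0009  0.2731]
shift cm [ 0.24 -0.02  0.1 ] turn [-0.001 -0.001  0.003] rows>= 0.1
shift cm [ 0.03 -0.43  3.  ] turn [ 0.021 -0.001 -0.018] rows>= 0.6
shift cm [-0.09 -0.59  5.15] turn [ 0.049 -0.001 -0.047] rows>= 1.0
shift cm [-0.48 -0.76  7.59] turn [ 0.077 -0.001 -0.075] rows>= 1.5
wrist px ring, tip, bend, rail: [[317.8  22.8]
 [306.6  35.6]
 [292.1  60.8]
 [266.8 -12.1]]
scene px: [[410.2 182.6]
 [413.9 189.8]
 [420.4 203.4]
 [436.9 212. ]]
```

```bash
python3 - <<'E'
from h import *
import pickle
f,k=pickle.load(open("f10.pkl","rb"));g=cv2.cvtColor(f["pixels"],cv2.COLOR_BGR2GRAY)
for y in range(0,72,4): print(y,' '.join(f"{v:3d}" for v in g[y,262:376:4]))
E
```

```text
0 125  99  73 131 149 194 140 115 124 126 129 125 130 131 132 131 130 131 130 127 120 177 201 216 189 128 107 103 102
4 128 109  67 141 155 147 128 114 131 128 130 129 129 129 127 125 123 128 125 121 120 156 194 212 200 161 118 116 117
8 127 129 117 143 159 135 120 127 124 124 125 124 128 121 123 119 121 119 118 117 117 119 182 189 169 149 149 148 150
12 125 127 124 150 153 131 110 124 124 122 119 119 123 123 122 125 123 119 140 144 149 147 147 149 147 147 150 147 154
16 190 123 125 149 153 134 115 121 116 118 118 118 131 147 152 150 149 150 151 150 149 148 145 147 149 147 147 149 149
20 215 121 123 144 158 137 127 144 148 149 148 149 149 150 150 153 150 151 146 150 151 150 149 146 145 145 148 148 131
24 216 172 150 152 153 151 150 149 150 149 148 147 149 151 152 153 153 154 151 149 151 147 146 116  97  86  87  92  88
28 216 217 148 150 152 152 150 150 149 150 150 149 150 148 150 154 153 136 106  94  88  87  90  89  84  86  89  89  92
32 217 217 170 153 151 150 151 151 148 150 148 150 126  99  89  88  90  91  89  92  89  90  90  89  87  89  92  91  87
36 215 217 216 150 150 152 136 1
[... 338 characters left out ...]
8 107  89  88  91  92  88  90  89  87  89  91  90  88  90  89  93  90  89  90  90  87  90  91  90  88  92
52 120 127 126 117  87  88  91  87  88  89  85  90  91  86  90  91  91  91  88  88  90  92  88  93  90  91  94  90  89
56 127 125 128 123  90  88  88  86  88  88  89  86  88  89  92  86  94  94  89  88  87  90  90  91  90  93  90  93  88
60  85  89  92  93  89  89  87  90  88  87  89  89  92  87  89  88  92  92  90  88  87  89  89  88  90  91  89  93  88
64  85  89  87  93  89  90  90  88  87  89  88  89  90  92  88  90  87  89  86  89  91  88  90  87  88  90  91  93  94
68  88  88  87  88  88  91  90  91  92  89  87  88  90  91  91  92  90  89  89  90  90  89  89  88  91  87  88  88  92
```

```bash
python3 -m crank '[[0.2,-0.1,1,0,0,0,0],[0.1,-0.3,2,0.01,0,-0.01,0],[0,-0.4,3,0.02,0,-0.018,0],[0,-0.5,4,0.03,0,-0.03,0],[0,-0.5,4,0.03,0,-0.03,0]]'
python3 - <<'E'
from clr import *
k=env.observe();print(k["joint_pos"].round(2))
C=Ro.from_rotvec([0,0,CY]).as_matrix();R=rot(k["tcp_rot"]);rg=k["tcp_pos"]+R@[.118,-.0015,-.0045]
print("ring in cab",(C.T@(rg-[*CC,0])).round(4))
for a in((.0,.236,.785,-.26),(.015,.214,.785,-.2),(.02,.207,.7,-.15)): go(*hang(*a))
E
```

```text
clock: 22.55
tcp_pos: [0.6195, 0.2715, 0.156]
tcp_rot: [0.004, 0.924, -0.006, 0.382]
contact_force: [0.0, -0.4, -2.4]
finger_gap: 0.0237
gripper_force: 30.0
[-0.54  0.34 -0.27  2.2   1.59  0.61  2.54]
ring in cab [-0.0073 -0.      0.2425]
shift cm [ 0.04 -0.04  0.97] turn [ 0.019  0.002 -0.015] rows>= 0.2
shift cm [-0.47  0.01  3.57] turn [ 0.062  0.002 -0.057] rows>= 0.7
shift cm [-0.51  0.16  5.44] turn [ 0.101  0.087 -0.088] rows>= 1.1
```

```bash
python3 -m crank '[[0,0,1,0.02,0,-0.015,0],[-0.2,0,2.3,0.04,0,-0.035,0],[-0.47,0,3.57,0.062,0,-0.057,0],[-0.5,0.1,4.5,0.08,0.045,-0.07,0],[-0.5,0.16,5.4,0.1,0.087,-0.088,0],[-0.5,0.16,5.4,0.1,0.087,-0.088,0]]'
python3 - <<'E'
from clr import *
k=env.observe();print(k["joint_pos"].round(2))
C=Ro.from_rotvec([0,0,CY]).as_matrix();R=rot(k["tcp_rot"]);rg=k["tcp_pos"]+R@[.118,-.0015,-.0045]
print("ring in cab",(C.T@(rg-[*CC,0])).round(4))
for a in((.02,.206,.6,-.1),(.021,.206,.5,-.05),(.021,.206,.4,0),(.021,.206,.3,0)): go(*hang(*a))
E
```

```text
clock: 23.15
tcp_pos: [0.6535, 0.2694, 0.1146]
tcp_rot: [-0.025, 0.905, 0.054, 0.422]
contact_force: [-2.6, 1.6, -0.7]
finger_gap: 0.0239
gripper_force: 30.0
[-0.44  0.45 -0.29  2.24  2.12  0.63  2.19]
ring in cab [0.0192 0.0004 0.2079]
shift cm [0.02 0.34 1.36] turn [ 0.04   0.099 -0.03 ] rows>= 0.7
shift cm [0.32 0.54 2.62] turn [ 0.083  0.198 -0.056] rows>= 1.5
shift cm [0.68 0.63 3.77] turn [ 0.128  0.298 -0.078] rows>= 2.2
shift cm [1.11 0.47 4.85] turn [ 0.133  0.398 -0.072] rows>= 2.8
```

```bash
python3 -m crank '[[0,0.2,0.7,0.02,0.05,-0.015,0],[0,0.34,1.36,0.04,0.099,-0.03,0],[0.15,0.44,2,0.06,0.15,-0.043,0],[0.32,0.54,2.62,0.083,0.198,-0.056,0],[0.5,0.6,3.2,0.1,0.25,-0.067,0],[0.68,0.63,3.8,0.128,0.298,-0.078,0],[0.68,0.63,3.8,0.128,0.298,-0.078,0]]'
cat > st.py <<'E'
from clr import *
k=env.observe();print(k["joint_pos"].round(2))
C=Ro.from_rotvec([0,0,CY]).as_matrix();R=rot(k["tcp_rot"]);rg=k["tcp_pos"]+R@[.118,-.0015,-.0045]
print("ring in cab",(C.T@(rg-[*CC,0])).round(4))
for a in((.021,.206,.4,0),(.021,.206,.3,0),(.022,.205,.2,0)): go(*hang(*a))
E
python3 st.py
```

```text
clock: 23.85
tcp_pos: [0.6881, 0.266, 0.0951]
tcp_rot: [-0.072, 0.827, 0.111, 0.547]
contact_force: [0.5, -0.6, -2.4]
finger_gap: 0.0241
gripper_force: 30.0
[-0.31  0.68 -0.34  2.32  2.72  1.08  1.86]
ring in cab [ 0.0217 -0.0012  0.2054]
shift cm [ 0.02 -0.12 -0.07] turn [ 0.004  0.002 -0.   ] rows>= 0.0
shift cm [ 0.13 -0.13  1.11] turn [0.004 0.102 0.   ] rows>= 0.7
shift cm [ 0.3  -0.13  2.4 ] turn [0.004 0.202 0.   ] rows>= 1.3
```

```bash
python3 -m crank '[[0.06,-0.1,0.5,0,0.05,0,0],[0.13,-0.1,1.1,0,0.1,0,0],[0.2,-0.1,1.7,0,0.15,0,0],[0.25,-0.1,2.3,0,0.2,0,0],[0.15,-0.1,2.4,0,0.2,0,0],[0.15,-0.1,2.4,0,0.2,0,0]]'
python3 st.py
```

```text
clock: 24.45
tcp_pos: [0.7099, 0.2747, 0.0891]
tcp_rot: [-0.084, 0.768, 0.103, 0.627]
contact_force: [2.0, -0.2, -1.8]
finger_gap: 0.024
gripper_force: 30.0
[-0.32  0.86 -0.32  2.28  2.83  1.41  1.81]
ring in cab [0.0223 0.0014 0.2056]
shift cm [ 0.15  0.15 -2.47] turn [ 0.003 -0.199 -0.   ] rows>= 1.3
shift cm [ 0.02  0.14 -1.3 ] turn [ 0.003 -0.099 -0.   ] rows>= 0.7
shift cm [-0.07  0.14  0.  ] turn [ 0.003  0.001 -0.   ] rows>= 0.0
```

```bash
python3 -m crank '[[-0.2,0,0,0,0,0,0],[-0.3,0,0,0,0,0,0],[-0.3,0,0,0,0,0,0]]'; python3 -m crank '[[0,0,0,0,0,0,2.7],[0,0,0,0,0,0,3],[0,0,0,0,0,0,4],[0,0,0,0,0,0,5],[0,0,0,0,0,0,6],[0,0,0,0,0,0,6],[0,0,0,0,0,0,6]]'
python3 -m crank '[[0,0,-1,0,0,0,6],[0,0,-2.5,0,0,0,6],[0,0,-4.5,0,0,0,6],[0,0,-6.5,0,0,0,6],[0,0,-8.5,0,0,0,6],[0,0,-10.5,0,0,0,6],[0,0,-12.5,0,0,0,6],[0,0,-12.5,0,0,0,6]]'
python3 - <<'E'
from clr import *
k=env.observe();print(k["joint_pos"].round(2))
f=grab("wrist");pickle.dump((f,k),open("f11.pkl","wb"))
hsv=cv2.cvtColor(f["pixels"],cv2.COLOR_BGR2HSV);m=cv2.inRange(hsv,(3,70,50),(30,220,255));m[250:]=0
n,l,st,ce=cv2.connectedComponentsWithStats(m)
for i in range(1,n):
    if st[i,4]>150: print(st[i],ce[i].round())
C=Ro.from_rotvec([0,0,CY]).as_matrix()
def P(x,y): # hanging scraper, top face points (z=.04), leaning .1
    th=.1;sx=np.array([np.sin(th),0,np.cos(th)]);sz=np.array([-np.cos(th),0,np.sin(th)])
    o=np.array([.025,0,.2035])-.12*sx-.03*sz;q=o+x*sx+.04*sz+np.array([0,y,0]);return C@q+[*CC,0]
print(proj(f,[P(.096,.012),P(.096,-.012),P(-.03,.012),P(-.03,-.012),P(-.03,.075),P(-.03,-.075),P(-.052,.075),P(-.052,-.075)]).round(0).tolist())
E
```

```text
clock: 24.75
tcp_pos: [0.71, 0.275, 0.0889]
tcp_rot: [-0.085, 0.766, 0.103, 0.629]
contact_force: [4.2, -0.1, 7.0]
finger_gap: 0.0238
gripper_force: 30.0
clock: 25.45
tcp_pos: [0.7088, 0.2746, 0.0861]
tcp_rot: [-0.085, 0.767, 0.103, 0.628]
contact_force: [-0.5, 0.1, -0.2]
finger_gap: 0.0599
gripper_force: 0.0
clock: 26.25
tcp_pos: [0.5823, 0.2755, 0.0428]
tcp_rot: [-0.089, 0.786, 0.151, 0.593]
contact_force: [-2.5, 1.2, -4.5]
finger_gap: 0.0599
gripper_force: 0.0
[ 0.06  1.14 -0.83  2.46  2.92  1.66  2.3 ]
[  88    0   84  118 4113] [140.  54.]
[  265     0   232   187 28170] [376.  74.]
[ 57  82  25  23 411] [69. 93.]
[608 241  32   9 188] [623. 246.]
[[371.0, -8.0], [404.0, -7.0], [355.0, 157.0], [381.0, 159.0], [287.0, 153.0], [451.0, 164.0], [286.0, 175.0], [446.0, 186.0]]
```

```bash
python3 - <<'E'
from clr import *
k=env.observe();print(k["contact_force"],k["qd"].round(3),k["tcp_pos"])
R=hang(0,0,.6,-.3)[1];go([.56,.262,.10],R);R=hang(0,0,.785,-.4)[1];go([.515,.25,.15],R)
E
```

```text
[-0.67277462 -1.4135434  -0.01949518] [-0.143 -0.136  0.244 -0.002 -0.117 -0.061 -0.386] [0.58083938 0.27265371 0.03783378]
shift cm [ 5.26  0.52 -4.02] turn [-0.326 -0.309  0.196] rows>= 3.3
shift cm [ 8.71  0.31 -9.91] turn [-0.395 -0.49   0.279] rows>= 4.6
```

```bash
python3 -m crank '[[1.8,0.2,-1.3,-0.1,-0.1,0.06,6],[3.5,0.3,-2.7,-0.2,-0.2,0.13,6],[5.2,0.5,-4,-0.32,-0.31,0.2,6],[7,0.4,-7,-0.36,-0.4,0.24,6],[8.7,0.3,-9.9,-0.4,-0.49,0.28,6],[8.7,0.3,-9.9,-0.4,-0.49,0.28,6],[8.7,0.3,-9.9,-0.4,-0.49,0.28,6],[8.7,0.3,-9.9,-0.4,-0.49,0.28,6]]'
python3 - <<'E'
from clr import *
k=env.observe();print(k["joint_pos"].round(2),clear(k["tcp_pos"],rot(k["tcp_rot"])))
f=grab("wrist");im=f["pixels"]
hsv=cv2.cvtColor(im,cv2.COLOR_BGR2HSV);m=cv2.inRange(hsv,(3,70,50),(30,220,255));m[250:]=0
n,l,st,ce=cv2.connectedComponentsWithStats(m)
C=Ro.from_rotvec([0,0,CY]).as_matrix()
def P(x,y,th=.1):
    sx=np.array([np.sin(th),0,np.cos(th)]);sz=np.array([-np.cos(th),0,np.sin(th)])
    o=np.array([.025,0,.2035])-.12*sx-.03*sz;q=o+x*sx+.04*sz+np.array([0,y,0]);return C@q+[*CC,0]
pp=proj(f,[P(.096,.012),P(.096,-.012),P(-.03,.012),P(-.03,-.012),P(-.03,.075),P(-.03,-.075),P(-.052,.075),P(-.052,-.075)])
print(pp.round(0).tolist())
for i in range(1,n):
    if st[i,4]>150: print(st[i],ce[i].round())
E
```

```text
clock: 27.1
tcp_pos: [0.5166, 0.2533, 0.158]
tcp_rot: [0.025, 0.919, -0.065, 0.387]
contact_force: [0.1, -0.1, 0.3]
finger_gap: 0.06
gripper_force: 0.0
[ 0.05  0.48 -1.19  2.3   1.55  1.14  2.41] -0.0032405740382067533
[[247.0, 33.0], [273.0, 27.0], [271.0, 143.0], [290.0, 137.0], [220.0, 159.0], [336.0, 123.0], [226.0, 172.0], [336.0, 137.0]]
[235   0  33  16 367] [251.   7.]
[  126     0   212   175 10074] [260.  82.]
[476   0 108   9 496] [515.   3.]
[  0  12  27  34 491] [ 9. 33.]
[  0 106  24  26 383] [  9. 118.]
[ 427  130   86   92 4867] [470. 176.]
```

```bash
python3 -m crank '[[0,0,-1,0,0,0,6],[0,0,-1,0,0,0,6],[0,0,-1,0,0,0,6],[0,0,-1,0,0,0,6],[0,0,-1,0,0,0,6],[0,0,-1,0,0,0,6],[0,0,-1,0,0,0,6],[0,0,-1,0,0,0,6]]'
python3 - <<'E'
from clr import *
f=grab("wrist");a=f["pixels"].astype(int)
env.grab_frame("scene");b=grab("wrist")["pixels"].astype(int);print("frame diff px",(np.abs(a-b).max(2)>25)[:240].sum())
hsv=cv2.cvtColor(f["pixels"],cv2.COLOR_BGR2HSV)
C=Ro.from_rotvec([0,0,CY]).as_matrix()
def P(x,y,z=.04,th=.1):
    sx=np.array([np.sin(th),0,np.cos(th)]);sz=np.array([-np.cos(th),0,np.sin(th)])
    o=np.array([.025,0,.2035])-.12*sx-.03*sz;q=o+x*sx+z*sz+np.array([0,y,0]);return C@q+[*CC,0]
for n,y in(("head",[-.07,-.04,0,.04,.07]),):
    for v in y:
        u=proj(f,[P(-.041,v)])[0].astype(int);print(n,v,u,hsv[u[1],u[0]])
for x in(-.02,.03,.07):
    for y in(-.03,0,.03): u=proj(f,[P(x,y)])[0].astype(int);print("handle",x,y,u,hsv[u[1],u[0]])
s9=grab("scene");hs=cv2.cvtColor(s9["pixels"],cv2.COLOR_BGR2HSV);m=cv2.inRange(hs,(12,60,60),(30,170,255))
q=proj(s9,[pan(-.105,-.175,.015),pan(.105,-.175,.015),pan(.105,-.09,.015),pan(-.105,-.09,.015)]).astype(np.int32)
k=np.zeros_like(m);cv2.fillPoly(k,[q],255);print("trough wood px",(k&m>0).sum())
print(env.observe()["contact_force"],env.observe()["clock"])
E
```

```text
clock: 27.95
tcp_pos: [0.5098, 0.2526, 0.1604]
tcp_rot: [0.026, 0.92, -0.062, 0.386]
contact_force: [0.1, 0.1, 0.1]
finger_gap: 0.0599
gripper_force: 0.0
frame diff px 199
head -0.07 [331 128] [ 13 171  85]
head -0.04 [310 134] [ 12 166  89]
head 0 [281 143] [ 13 183  89]
head 0.04 [250 153] [ 14 172  92]
head 0.07 [227 160] [ 14 174  95]
handle -0.02 -0.03 [302 123] [ 13 177 101]
handle -0.02 0 [279 130] [ 18 110 134]
handle -0.02 0.03 [255 137] [ 13 169  95]
handle 0.03 -0.03 [298  86] [  5  15 103]
handle 0.03 0 [272  93] [ 18 110 134]
handle 0.03 0.03 [245 100] [  0  19 108]
handle 0.07 -0.03 [294  49] [130  14 113]
handle 0.07 0 [265  56] [ 18 118 132]
handle 0.07 0.03 [235  63] [120   9 114]
trough wood px 183
[-0.52324147 -0.368423    0.35263876] 28.15
```

```bash
python3 -m crank '[[0,0,0,0,0,0,6],[0,0,0,0,0,0,6],[0,0,0,0,0,0,6],[0,0,0,0,0,0,6],[0,0,0,0,0,0,6],[0,0,0,0,0,0,6],[0,0,0,0,0,0,6],[0,0,0,0,0,0,6],[0,0,0,0,0,0,6],[0,0,0,0,0,0,6]]'
python3 - <<'E'
from h import *
a=grab("wrist")["pixels"].astype(int);env.grab_frame("scene");env.grab_frame("scene");b=grab("wrist")["pixels"].astype(int)
d=(np.abs(a-b).max(2)>25)[:240];ys,xs=np.nonzero(d);print(d.sum(),(xs.min(),xs.max(),ys.min(),ys.max()) if len(xs) else "")
print(d[40:175,220:340].sum())
print(env.finish_job())
E
```

```text
clock: 29.15
tcp_pos: [0.5098, 0.2527, 0.1605]
tcp_rot: [0.026, 0.92, -0.062, 0.386]
contact_force: [-0.4, 0.2, -0.3]
finger_gap: 0.0599
gripper_force: 0.0
0 
0
the job is handed in; nothing more can be done
None
```

I handed the job in at about 29 s of the 64 s allowed. The cover is pushed to its stop, the three offcuts are in the trough, and the scraper is released and hanging still on the hook with the robot clear; my camera and force checks agree, but no verdict came back. I did not re-measure the bystanders at the end.

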